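# Fold the counter drying arm away and lock its pivot

### The job

Put the drying arm away: first fold the outer rail right back along the inner rail, then swing the folded pair round to the robot's right until the inner rail is fully home. Then take the biggest of the three T-handled hex keys from the wooden block, find the recessed hex socket in the top of the post with it, and turn the bolt clockwise, regrasping as you go, until it is tight at its stop. Finish with the key standing back in its own hole in the block and everything else on the counter left as it was.

Things in the scene. Friction and masses are not known exactly. Their poses are not given: they have to be found in the camera images.
- dryer: the fixed post of the drying arm: bare aluminium, flange of 90 mm diameter on the counter, post 40 mm diameter, cap on top 52 mm diameter whose rim is 152 mm above the counter. Origin: on the post's axis at the counter; z up. The home direction of the inner rail is this body's -y
- rail_inner (a joint): angle in rad of the inner rail (16 mm aluminium tube with a 56 mm hub round the post, its axis 107 mm above the counter) about the post's axis: 0 = fully home (a stop; it points along the dryer's -y), growing as it swings out clockwise seen from above (towards the dryer's -x); stop at 1.6. It stays where it is left; friction 0.3 N m
- rail_outer (a joint): angle in rad of the outer rail (14 mm aluminium tube, axis 131 mm above the counter, so it lies on top of the inner rail when folded) about the vertical elbow pin: 0 = folded right back along the inner rail, pointing at the post (a stop), growing as it unfolds clockwise seen from above; stop at 2.6. It stays where it is left; friction 0.12 N m
- elbow (a point): the elbow: the vertical pin that joins the two rails, 200 mm from the post's axis, 131 mm above the counter; the black hinge barrels round it are 32 mm in diameter
- rail_end (a point): point to grip on the upturned end of the outer rail: an upright round stub of 14 mm diameter (17 mm black cap from 174 to 188 mm above the counter), 120 mm from the elbow; this point is on its axis, 171 mm above the counter. The stub is clear of the tube below from 138 mm up. Folded, the stub stands 80 mm from the post's axis
- lock_bolt (a joint): angle in rad to which the lock bolt in the top of the post is turned; it grows clockwise seen from above; it starts loose, between 0 and 0.6, and comes up tight against a hard stop at 2.45. At 0 two of the socket's six flats are parallel to the dryer's x axis. Turning takes about 0.12 N m
- socket_mouth (a point): centre of the mouth of the bolt's hex socket, 144 mm above the counter: 8 mm below the rim of the cap, inside a round recess of 33 mm diameter. The socket is 15.2 mm across flats
- socket_floor (a point): centre of the floor of the hex socket, 16 mm below its mouth, 128 mm above the counter
- stand: fixed wooden block, 188 x 64 x 70 mm, with three round upright holes of 20 mm diameter and 55 mm depth (floor 15 mm above the counter) in a row along its x axis at x = -64, 0 and +64 mm. Origin: centre of its underside. Each hole holds one T-handled hex key, in any order, handles roughly across the row
- key_large: the biggest T-handled hex key, the one that fits the bolt: steel hex shank 14 mm across flats and 115 mm long, its last 3 mm 12 mm across flats; black flat-sided handle above it, 100 mm long, 18 mm thick, 28 mm high; 180 to 290 g. Origin: centre of the shank's tip (underside); z along the shank to the handle; x along the handle; two of the shank's flats are parallel to x. It may lean a few degrees in its hole and in the socket
- key_large_grip (a point): centre of the biggest key's handle, 129 mm from the tip along its z
- key_medium: another T-handled key, handle 80 x 15 x 24 mm, shank 10 mm across flats and 110 mm long; origin at the centre of its tip, x along the handle; leave it in its hole
- key_small: another T-handled key, handle 64 x 13 x 20 mm, shank 7 mm across flats and 105 mm long; origin at the centre of its tip, x along the handle; leave it in its hole
- canister: aluminium canister with a ribbed twist cap, 80 mm diameter, 133 mm high; origin: centre of its underside
- jar: closed glass jar with a steel cap, 68 mm diameter, 125 mm high; origin: centre of its underside
- brush: wooden boot brush lying on its bristles, 185 x 55 x 48 mm; origin: centre of its underside, x along its length
- basket: rust-red plastic clothespin basket, 178 x 128 x 87 mm; origin: centre of its underside, x along its length
- spoon_rest: white ceramic spoon rest holding coins, round dish of 112 mm diameter and 20 mm height with a flat handle reaching 118 mm along x; origin: centre of the dish's underside
- buckle: steel belt buckle lying flat, 80 x 60 x 9 mm; origin: centre of its underside
Mind the look-alikes: they are no part of the job. Leave any pink or red look-alike of the key_large alone.

How it is judged:
On the way, in this order (a step that is already met when the one before it is completed fails the run):
1. the outer rail is folded back along the inner rail (within 0.25 rad) while the inner rail is still swung out (over 0.3 rad) (value of joint rail_outer below 0.25 rad and value of joint rail_inner above 0.3 rad), for 0.1 s.
2. the folded rails are swung home: inner rail within 0.1 rad of its home stop, outer rail still within 0.25 rad of folded (value of joint rail_inner below 0.1 rad and value of joint rail_outer below 0.25 rad), for 0.1 s.
3. the tip of the biggest key is down in the socket, within 6 mm of the centre of its floor (distance between key_large and socket_floor below 0.006 m), for 0.1 s.
4. the bolt is turned to within 0.15 rad of its stop with the key in the socket (value of joint lock_bolt above 2.3 rad and distance between key_large and socket_floor below 0.008 m), for 0.1 s.
At the end, for the whole second after the job is handed in: the outer rail lies folded along the inner rail (within 0.15 rad), the inner rail is home (within 0.1 rad), the lock bolt is within 0.15 rad of its stop, and the biggest key stands at rest back in its hole in the block (tip within 10 mm of the hole's floor, leaning less than 0.2 rad), released (value of joint rail_outer below 0.15 rad and value of joint rail_inner below 0.1 rad and value of joint lock_bolt above 2.3 rad and z of key_large in the frame of stand below 0.025 m and x of key_large in the frame of stand between -0.09 and 0.09 m and y of key_large in the frame of stand between -0.03 and 0.03 m and angle between key_large's own z axis and vertical below 0.2 rad and linear speed of key_large below 0.03 m/s); the robot touches nothing.
It fails at once if the canister, jar or basket is shoved more than 25 mm or tipped (distance of any of canister, jar, basket from where it was at the start of the episode above 0.025 m or angle between any of canister, jar's own z axis and vertical above 0.3 rad).
It fails at once if the brush, spoon rest or buckle is shoved more than 25 mm (distance of any of brush, spoon_rest, buckle from where it was at the start of the episode above 0.025 m).
It fails at once if one of the other keys is pulled out or knocked over (distance of any of key_medium, key_small from where it was at the start of the episode above 0.025 m).
It also fails if it takes over 72 s, if anything falls off the work surface, if the arm or the gripper's body presses on something with over 40 N, if the wrist force passes 120 N, or if a joint passes its speed limit or range.

### The arm

A 6-joint arm with a two-finger parallel gripper is mounted at the origin on the work surface. World frame = base frame: x ahead of the robot, y to its left, z up, the work surface at z = 0. Lengths are in m, angles in rad, forces in N, time in s.
With the tool pointing down it reaches from about 0.375 to 0.9 m from the base axis. Payload 3.1 kg.
Tool frame: the origin (TCP) lies at the centre of the arm's flange, where the gripper is bolted on; the fingertips stand 173 mm ahead of it and the grasp point (between the pads) lies 155 mm ahead of it; z points along the fingers, x is the direction in which the jaws open and shut, and the axes are right-handed (so a half turn about z gives the same grasp; the last joint's range is limited). The gripper opens to 85 mm and grips with 20 to 120 N. Pads are 22 mm wide; open, the fingers measure 114 mm over their backs; the gripper's body (76 mm by 85 mm) begins 54 mm behind the grasp point. The pads swing forward as they close: fully open they stand 13 mm farther back than shut.
Start: joints at [-1.456, 0.527, 1.433, -0, 1.181, -0.178], TCP at [0.181, -0.598, 0.405] pointing down, gripper open.
Joint ranges: [-3.08, 3.08], [-0.75, 2.2], [0.22, 2.44], [-1.43, 4.57], [0, 2.65], [-2.85, 2.85]. Speed limits (rad/s): [2.79, 2.79, 3.14, 3.14, 3.14, 3.14].

### API

Orientations are given as a unit quaternion [x, y, z, w].
In Python, from station import manip gives the robot as it stands.
- The arm moves only by the shell command python3 -m jog 'ROWS' [OPENING] [FORCE]. ROWS is JSON, a list that holds one entry, the list of rows, each a list of 4 numbers: the shift along the world's x, y, z in mm, then the turn about the world's z in degrees. A call has exactly 8 rows; each row shifts and turns the commanded pose from where the row before left it; what a row does not reach is not made up. A row lasts 1/8 s, in which the tool goes at most 62.5 mm and 10.7 degrees, less where a joint would pass 70% of its speed; a pose out of reach is approached as far as the arm can. A call is refused whole if a number of a shift passes 62.5 or a number of a turn 10.7, either way. A call with a gripper value outside its range is refused whole. OPENING is the opening in per cent of the stroke, from 0 (shut) to 100 (fully open), set as the call begins (- or left out, the last holds). The fingers move at their own pace and stop on an object; FORCE is the grip in N (left out, the last holds). Time passes only in rows, so rows that do not move let the fingers close, or fill a call up. It gives the time, the measured TCP pose, the force and the opening at its end, in the units of the state.
- manip.sense(): the state, without advancing time (a new reading comes with each control period).
- manip.snapshot(name): name is "scene" or "top" or "wrist"; returns the picture (420x560x3 uint8, red, green, blue); there is no depth.
- manip.camera_info(name): a dict with "fx", "fy", "cx", "cy" (pixels), "R" (3x3) and "t" (3): a world point X has camera coordinates R X + t. Camera axes: x right, y down, z forward; pixel columns grow to the right and rows downward; lengths in m; the calibration is good to about 2 mm. A picture is of the moment at which its call begins: read the wrist's pose just before it. camera_info takes no time and is no camera call; for the wrist camera it gives the pose at the moment of the call.
- manip.sign_off(): hands the job in, once; it reports no verdict.
The state is a dict: "t": time; "q": joint angles; "qd": joint speeds; "tau": joint torques, N m; "tcp_pos": TCP position; "tool_rot": TCP orientation; "force": force on the tool from outside, world axes, zero at the start; "ft_torque": the same for the moment, N m; "finger_gap": opening from 0.0 (shut) to 1.0 (fully open).
Only numpy, scipy, OpenCV 4.12 (cv2) and the standard library are available. Lean on these libraries where they do the work, as an engineer would, in place of code of your own. Each camera call takes 0.05 s, during which the arm holds its last target. There are 200 camera calls.

## Working session

There is one attempt and no reset: what is moved stays moved. The work goes in short steps, Python scripts to look and compute and a shell command to move; the robot and the scene stay as the last step left them, time stands still between calls to the robot, and variables do not carry over. Pictures are saved under pics/ and viewed, about 8 in all and at most 12, crops included, and the job is handed in when it is done.

```bash
mkdir -p pics; cat > h.py <<'E'
import numpy as np, cv2, json
from station import manip
def snap(name, out):
    c=manip.camera_info(name); im=manip.snapshot(name)[:,:,::-1].copy()
    cv2.imwrite(f'pics/{out}.png',im); json.dump({k:np.array(v).tolist() for k,v in c.items()},open(f'pics/{out}.json','w'))
    return im,c
def load(out):
    return cv2.imread(f'pics/{out}.png'),json.load(open(f'pics/{out}.json'))
def ray(c,u,v,z):
    R=np.array(c['R']);t=np.array(c['t'])
    o=-R.T@t; d=R.T@np.array([(u-c['cx'])/c['fx'],(v-c['cy'])/c['fy'],1])
    return o+d*(z-o[2])/d[2]
def proj(c,X):
    p=np.array(c['R'])@np.array(X)+np.array(c['t']); return np.array([c['fx']*p[0]/p[2]+c['cx'],c['fy']*p[1]/p[2]+c['cy']])
E
python3 - <<'E'
from h import *
a,c=snap('top','top0'); b,d=snap('scene','scene0'); w,e=snap('wrist','wrist0')
print(manip.sense())
for k in(c,d,e): print(k)
cv2.imwrite('pics/top0b.png',cv2.resize(a,(800,600),interpolation=cv2.INTER_CUBIC))
cv2.imwrite('pics/scene0b.png',cv2.resize(b,(800,600),interpolation=cv2.INTER_CUBIC))
E
```

```text
{'t': 0.15, 'q': array([-1.45549418e+00,  5.28262428e-01,  1.43362287e+00,  3.46667558e-06,
        1.18140593e+00, -1.78504792e-01]), 'qd': array([-0.00154379, -0.0026094 , -0.00395197,  0.00059836, -0.00139018,
        0.00059025]), 'tau': array([ 3.55264183e-04, -4.42743838e+01, -1.78275812e+01, -2.21103037e-04,
        5.59720749e-03, -1.51560897e-05]), 'tcp_pos': array([ 0.18099327, -0.59793988,  0.40394741]), 'tool_rot': array([ 8.02993128e-01, -5.95987680e-01, -5.80093534e-04, -6.20308609e-04]), 'force': array([ 0.9764699 , -0.63749651,  0.02686766]), 'ft_torque': array([ 0.06670772, -0.03133891,  0.01812287]), 'finger_gap': 0.9972622507003939}
{'fx': 425.8267006398775, 'fy': 425.8267006398775, 'cx': 278.53527815528344, 'cy': 208.6723855736227, 'R': array([[ 0.02315468, -0.99968302, -0.00988518],
       [-0.99052917, -0.02160188, -0.13559251],
       [ 0.13533599,  0.01293116, -0.99071538]]), 't': array([-0.02363876,  0.60572349,  0.96507899])}
{'fx': 410.61004597360926, 'fy': 410.61004597360926, 'cx': 282.36456662405044, 'cy': 212.22415189269591, 'R': array([[-0.83260819,  0.55353359, -0.01908297],
       [ 0.42621939,  0.61834253, -0.66029505],
       [-0.35369568, -0.5579006 , -0.7507638 ]]), 't': array([ 0.46993627, -0.17170465,  1.23137239])}
{'fx': 337.21296584422095, 'fy': 337.21296584422095, 'cx': 287.70302290460637, 'cy': 220.3347325987681, 'R': array([[ 0.288442  , -0.95749563, -0.00182441],
       [-0.92415174, -0.27889473,  0.26107718],
       [-0.25048908, -0.0736196 , -0.96531621]]), 't': array([-0.62387877, -0.03263727,  0.37944012])}
```

View pics/top0b.png

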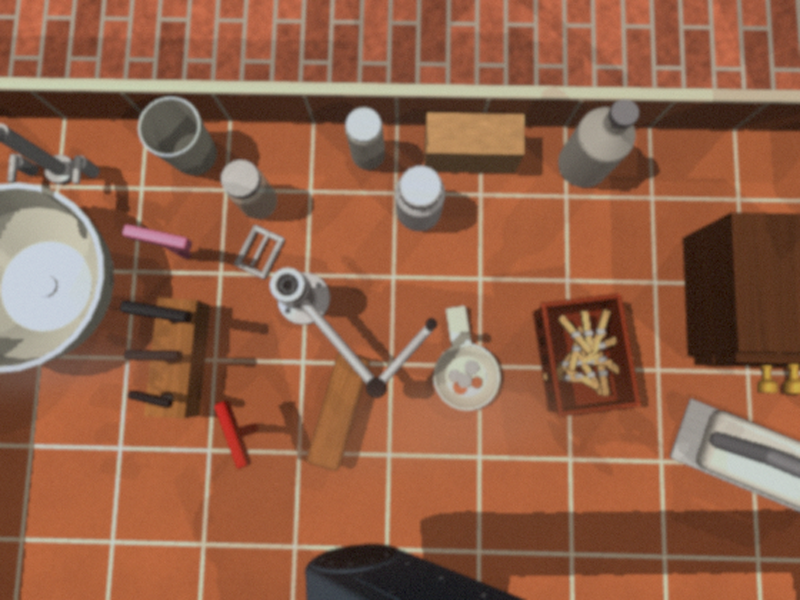

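View pics/scene0b.png

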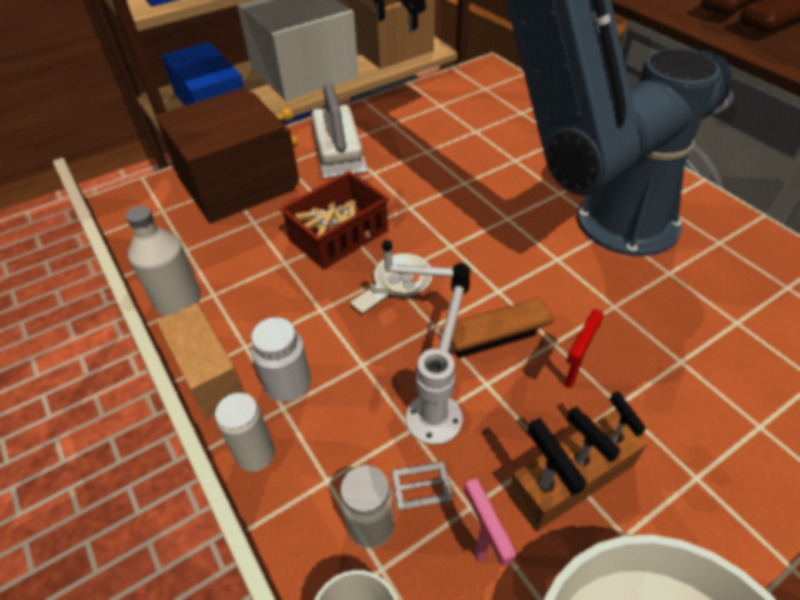

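The top view shows the post cap at (290,285), elbow at (376,388), upright end at (431,323), and three black handles at (155,311), (152,355) and (150,399). The pink key at (157,238) and red key at (230,435) are look-alikes. The black handle at (155,311) is the longest, so it's the key_large candidate.

```bash
python3 - <<'E'
from h import *
im,c=load('top0'); s,d=load('scene0')
f=1/1.42857
hsv=cv2.cvtColor(im,cv2.COLOR_BGR2HSV)
dark=(im.max(2)<60).astype(np.uint8)
n,l,st,ce=cv2.connectedComponentsWithStats(dark)
for i in range(1,n):
    x,y,w,h,a=st[i]
    if 15<a<400 and 75<x<330 and 190<y<300:
        m=np.argwhere(l==i)[:,::-1].astype(np.float32); r=cv2.minAreaRect(m)
        print(st[i],ce[i].round(1),r, ray(c,*ce[i],.15).round(4))
P=lambda u,v,z:ray(c,u*f,v*f,z).round(4)
print('cap',P(290,285,.152),'sock',P(287,285,.144),'elbow',P(376,387,.14),'end',P(431,323,.188))
for nm,u,v in(('blkL',126,305),('blkL',190,317)): print(nm,P(u,v,.155))
for nm,u,v,z in (('jar',421,187,.125),('can',365,125,.12),('brush',350,370,.048),('brush2',322,455,.048),('canister?',244,180,.13),('stand a',160,300,.07),('stand b',197,300,.07),('stand c',187,415,.07),('red',232,435,.14),('pink',157,238,.14),('spoon',467,377,.02),('spoonh',457,308,.01),('basket',588,355,.08),('sink',110,280,.05)): print(nm,P(u,v,z))
A=im[185:300,70:340]; cv2.imwrite('pics/crop1.png',cv2.resize(A,None,fx=2.96,fy=2.96,interpolation=cv2.INTER_CUBIC))
E
```

```text
[199 197   4   5  17] [200.6 198.9] ((200.5, 199.0), (4.0, 3.0), 90.0) [0.6085 0.1539 0.15  ]
[ 85 211  50  14 341] [109.  217.9] ((109.33171081542969, 218.28533935546875), (49.3790283203125, 8.800223350524902), 12.094757080078125) [0.5639 0.3452 0.15  ]
[137 213   9  21 111] [140.7 222.2] ((140.6646270751953, 223.01828002929688), (7.730207920074463, 19.767244338989258), 6.34019136428833) [0.5563 0.2776 0.15  ]
[258 265   9   6  18] [262.1 267.5] ((261.45001220703125, 267.3500061035156), (4.110960960388184, 8.221921920776367), 71.56504821777344) [0.4678 0.0197 0.15  ]
[ 92 275  28   9 117] [107.4 279. ] ((105.76470947265625, 277.9411926269531), (27.649059295654297, 5.820855140686035), 14.03624439239502) [0.4369 0.3388 0.15  ]
cap [0.607  0.1484 0.152 ] sock [0.6082 0.1544 0.144 ] elbow [0.4608 0.0177 0.14  ] end [ 0.5518 -0.0591  0.188 ]
blkL [0.5716 0.3877 0.155 ]
blkL [0.556  0.2922 0.155 ]
jar [ 0.7696 -0.0429  0.125 ]
can [0.8712 0.0475 0.12  ]
brush [0.4861 0.0647 0.048 ]
brush2 [0.351  0.1046 0.048 ]
canister? [0.7737 0.2319 0.13  ]
stand a [0.5907 0.3729 0.07  ]
stand b [0.592  0.3131 0.07  ]
stand c [0.4097 0.3165 0.07  ]
red [0.3871 0.2245 0.14  ]
pink [0.6766 0.3561 0.14  ]
spoon [ 0.4795 -0.1273  0.02  ]
spoonh [ 0.5956 -0.1105  0.01  ]
basket [ 0.5174 -0.31    0.08  ]
sink [0.6247 0.4667 0.05  ]
```

View pics/crop1.png

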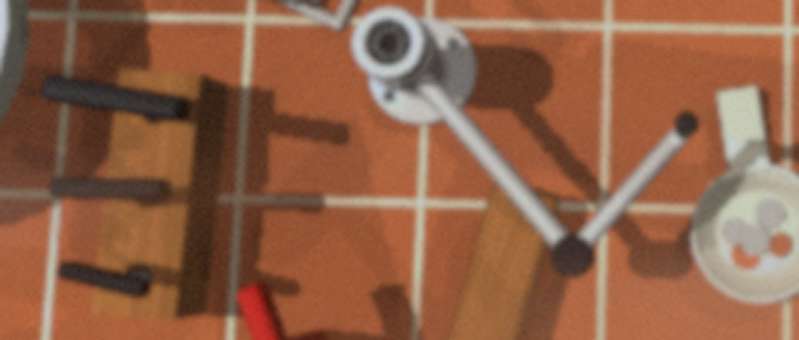

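Crop: the three black handles are at crop (117,97), (110,188) and (105,278). The top one is clearly the longest and thickest, so that is key_large; the red and pink keys stand outside the block. Next I refine the positions across the two views.

```bash
cat >> h.py <<'E'
def tri(c,p,d,q):
    def P(k): return np.diag([1,1,1])@np.array([[k['fx'],0,k['cx']],[0,k['fy'],k['cy']],[0,0,1]])@np.c_[np.array(k['R']),np.array(k['t'])]
    X=cv2.triangulatePoints(P(c),P(d),np.array(p,float),np.array(q,float)).ravel(); return X[:3]/X[3]
E
python3 - <<'E'
from h import *
im,c=load('top0'); s,d=load('scene0'); f=1/1.42857
T=lambda x,y:(70+x/2.96,185+y/2.96); S=lambda x,y:(x*f,y*f)
for n,p,q in (('cap',T(389,42),S(437,363)),('elbow',T(572,252),S(460,276)),('end',T(686,122),S(388,246)),
  ('L-left',T(45,86),S(577,485)),('L-right',T(189,108),S(535,426)),('M',T(109,188),S(593,433)),('S',T(104,278),S(627,413)),('jar',T(0,0),S(0,0))):
    print(n,tri(c,p,d,q).round(4))
print(ray(c,*T(389,42),.152),ray(c,*T(572,252),.148),ray(c,*T(686,122),.188))
E
```

```text
cap [0.6074 0.1529 0.1487]
elbow [0.4622 0.0185 0.1233]
end [ 0.5517 -0.0591  0.1789]
L-left [0.5724 0.3937 0.1522]
L-right [0.5569 0.2987 0.1363]
M [0.5001 0.35   0.1371]
S [0.4363 0.352  0.129 ]
jar [0.7354 0.1519 0.7281]
[0.60760414 0.15172534 0.152     ] [0.46246342 0.01725934 0.148     ] [ 0.55160483 -0.05924431  0.188     ]
```

```bash
python3 -m jog '[[[30.9,44.9,0,-4.8],[30.9,44.9,0,-4.8],[30.9,44.9,0,-4.8],[30.9,44.9,0,-4.8],[30.9,44.9,0,-4.8],[30.9,44.9,0,-4.8],[30.9,44.9,0,-4.8],[30.9,44.9,0,-4.8]]]' 60 40
```

```text
t: 1.15
tcp_pos: [0.429, -0.2374, 0.4047]
tool_rot: [-0.561, 0.828, -0.0, 0.0]
force: [1.1, -0.9, -0.1]
finger_gap: 0.601
```

```bash
python3 -m jog '[[[30.9,44.9,0,-4.8],[30.9,44.9,0,-4.8],[30.9,44.9,0,-4.8],[30.9,44.9,0,-4.8],[0,0,0,0],[0,0,-10,0],[0,0,-10,0],[0,0,0,0]]]'; python3 - <<'E'
from h import *
w,e=snap('wrist','w1'); s=manip.sense(); print(s['tcp_pos'],s['q'],s['force'])
for X in((.5517,-.0592,.188),(.5517,-.0592,.171),(.4625,.0175,.148)): print(proj(e,X))
E
```

```text
t: 2.15
tcp_pos: [0.5509, -0.0604, 0.3833]
tool_rot: [-0.416, 0.91, 0.001, -0.001]
force: [-0.3, 0.1, -0.2]
finger_gap: 0.597
[ 0.55124341 -0.06040829  0.38392679] [-3.10662027e-01  4.59383550e-01  1.63270947e+00 -7.06835119e-05
  1.05147914e+00  1.97348954e+00] [0.45249058 0.47503211 0.08421369]
[285.43323889 259.66283064]
[285.60399784 248.46179718]
[286.75660885 389.31074671]
```

View pics/w1.png

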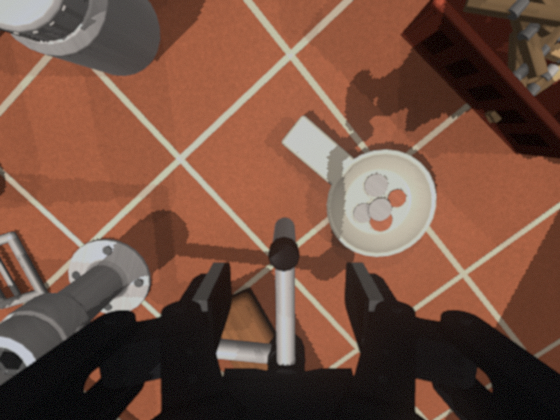

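The wrist view shows the stub top at (285,255), within about 5 px of the prediction and centred between the fingers. Now I descend, and work out the arc rows.

```bash
python3 -m jog '[[[0.5,1,-15,0],[0,0,-15,0],[0,0,-15,0],[0,0,-13,0],[0,0,0,0],[0,0,0,0],[0,0,0,0],[0,0,0,0]]]'; python3 - <<'E'
from h import *
E=np.array([.4625,.0175])*1e3;P=np.array([607.5,152.])
def arc(C,r,a0,a1,n):
    a=np.radians(np.linspace(a0,a1,n+1)); p=C+r*np.c_[np.cos(a),np.sin(a)]; print(p[0],p[-1],(a1-a0)/n); print(np.diff(p,axis=0).round(1).tolist())
arc(E,119,-40.7,44.5,12)
arc(P,79.5,-137.15,-90,10)
E
```

```text
t: 3.2
tcp_pos: [0.5525, -0.0584, 0.3272]
tool_rot: [-0.417, 0.909, -0.0, 0.0]
force: [0.2, -0.7, -0.2]
finger_gap: 0.601
[552.71798601 -60.09971006] [547.37680345 100.90820245] 7.1000000000000005
[[8.9, 11.7], [7.4, 12.8], [5.7, 13.6], [4.0, 14.2], [2.2, 14.6], [0.4, 14.7], [-1.4, 14.7], [-3.2, 14.4], [-5.0, 13.9], [-6.6, 13.2], [-8.2, 12.2], [-9.7, 11.1]]
[549.21563547  97.93353303] [607.5  72.5] 4.715000000000001
[[4.6, -4.6], [5.0, -4.2], [5.3, -3.8], [5.6, -3.3], [5.9, -2.9], [6.1, -2.4], [6.3, -1.9], [6.4, -1.3], [6.5, -0.8], [6.5, -0.3]]
```

```bash
python3 -m jog '[[[0,0,0,0],[0,0,0,0],[0,0,0,0],[0,0,0,0],[0,0,0,0],[0,0,0,0],[0,0,0,0],[0,0,0,0]]]' 0 30
```

```text
t: 4.2
tcp_pos: [0.5524, -0.0584, 0.3269]
tool_rot: [-0.417, 0.909, -0.0, 0.0]
force: [-0.5, -0.4, 4.1]
finger_gap: 0.182
```

```bash
python3 -m jog '[[[8.9,11.7,0,7.1],[7.4,12.8,0,7.1],[5.7,13.6,0,7.1],[4.0,14.2,0,7.1],[2.2,14.6,0,7.1],[0.4,14.7,0,7.1],[-1.4,14.7,0,7.1],[-3.2,14.4,0,7.1]]]'
```

```text
t: 5.2
tcp_pos: [0.5762, 0.0525, 0.3269]
tool_rot: [0.8, -0.6, 0.0, 0.0]
force: [-2.3, -1.9, 5.2]
finger_gap: 0.189
```

```bash
python3 -m jog '[[[-5,13.9,0,7.1],[-6.6,13.2,0,7.1],[-8.2,12.2,0,7.1],[-9.7,11.1,0,7.1],[0,0,0,0],[0,0,0,0],[0,0,0,0],[0,0,0,0]]]'; python3 - <<'E'
from h import *
a,c=snap('top','top1'); print(manip.sense())
cv2.imwrite('pics/top1c.png',cv2.resize(a[120:320,150:400],None,fx=3,fy=3,interpolation=cv2.INTER_CUBIC))
E
```

```text
t: 6.2
tcp_pos: [0.5467, 0.1025, 0.3269]
tool_rot: [0.922, -0.388, -0.001, 0.0]
force: [-2.9, -0.2, 6.4]
finger_gap: 0.181
{'t': 6.25, 'q': array([-1.56963888e-02,  5.40900484e-01,  1.68086745e+00,  5.91611068e-04,
        9.21255309e-01,  7.81578500e-01]), 'qd': array([ 0.00067983, -0.00029381,  0.00091377,  0.00109512,  0.00066479,
       -0.00102726]), 'tau': array([ 1.06654724e-02, -3.75853693e+01, -1.36711863e+01,  8.47894605e-02,
       -6.85718693e-01, -2.93613563e-02]), 'tcp_pos': array([0.54672117, 0.10248952, 0.32684001]), 'tool_rot': array([ 9.21520955e-01, -3.88327905e-01, -7.51455573e-04,  4.88818927e-05]), 'force': array([-2.36782014, -0.10169052,  6.3835526 ]), 'ft_torque': array([-0.04896211,  0.39095057, -0.08124519]), 'finger_gap': 0.18659412706353812}
```

View pics/top1c.png

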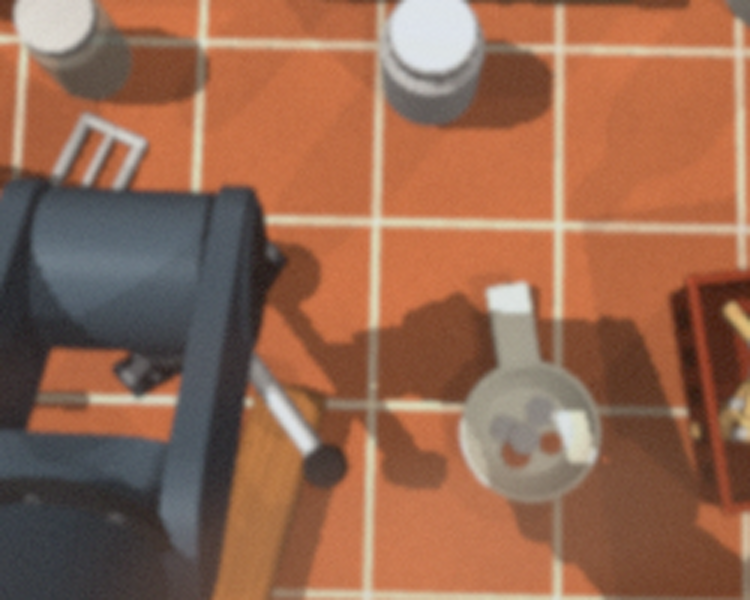

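The tube is single between elbow at crop (325,465) and the gripper, so the outer rail is folded, with the inner rail still about 0.9 rad out. Next is the home swing at constant radius about the post.

```bash
python3 - <<'E'
from h import *
P=np.array([607.5,152.])
a=np.radians(np.linspace(-140.9,-86,13)); p=P+78*np.c_[np.cos(a),np.sin(a)]; print(np.diff(p,axis=0).round(1).tolist(),54.9/12,p[-1])
E
```

```text
[[4.1, -4.7], [4.5, -4.3], [4.8, -4.0], [5.1, -3.6], [5.4, -3.1], [5.6, -2.7], [5.8, -2.2], [6.0, -1.8], [6.1, -1.3], [6.2, -0.8], [6.2, -0.3], [6.2, 0.2]] 4.575 [612.94100495  74.19000408]
```

```bash
python3 -m jog '[[[4.1,-4.7,0,4.6],[4.5,-4.3,0,4.6],[4.8,-4,0,4.6],[5.1,-3.6,0,4.6],[5.4,-3.1,0,4.6],[5.6,-2.7,0,4.6],[5.8,-2.2,0,4.6],[6,-1.8,0,4.6]]]'
```

```text
t: 7.25
tcp_pos: [0.5884, 0.0753, 0.3268]
tool_rot: [0.997, -0.077, -0.0, 0.0]
force: [-2.8, -2.1, 5.0]
finger_gap: 0.187
```

```bash
python3 -m jog '[[[6.1,-1.3,0,4.6],[0,0,0,0],[6.2,-0.8,0,4.6],[0,0,0,0],[6.2,-0.3,0,4.6],[0,0,0,0],[0,0,0,0],[0,0,0,0]]]'; python3 - <<'E'
from h import *
a,c=snap('top','top2'); s=manip.sense();print(s['tcp_pos'],s['force'],s['ft_torque'])
hit=(a.max(2)<60).astype(np.uint8)
n,l,st,ce=cv2.connectedComponentsWithStats(hit)
for i in range(1,n):
    if 40<st[i][4]<400: print(st[i],ce[i].round(1),ray(c,*ce[i],.148).round(4))
cv2.imwrite('pics/top2c.png',cv2.resize(a[120:320,150:400],None,fx=3,fy=3,interpolation=cv2.INTER_CUBIC))
E
```

```text
t: 8.25
tcp_pos: [0.6067, 0.0731, 0.3269]
tool_rot: [0.999, 0.042, 0.0, 0.001]
force: [-1.3, -4.9, 4.1]
finger_gap: 0.188
[0.60670148 0.07311006 0.32685337] [-0.5535136  -5.16698956  3.94308551] [-0.77444211  0.13707317 -0.09397786]
[289 202  12  14 129] [294.7 208.8] [ 0.592  -0.0455  0.148 ]
[220 204  13  10  59] [228.1 207.5] [0.5917 0.0953 0.148 ]
[157 220   6  20  80] [159.7 230.5] [0.5397 0.2371 0.148 ]
[375 223   8  33  89] [378.4 238.8] [ 0.5326 -0.221   0.148 ]
[ 97 272  26  49 307] [110.2 294.3] [0.4059 0.3314 0.148 ]
```

```bash
python3 -m jog '[[[4,0,0,3],[0,0,0,0],[4,0.3,0,3],[0,0,0,0],[3,0.3,0,2],[0,0,0,0],[0,0,0,0],[0,0,0,0]]]'; python3 - <<'E'
from h import *
a,c=snap('top','top3'); s=manip.sense();print(s['tcp_pos'],s['force'],s['ft_torque'])
hit=(a.max(2)<60).astype(np.uint8)
n,l,st,ce=cv2.connectedComponentsWithStats(hit)
for i in range(1,n):
    if 40<st[i][4]<400 and 270<ce[i][0]<320: print(st[i],ce[i].round(1),ray(c,*ce[i],.148).round(4))
cv2.imwrite('pics/top3c.png',cv2.resize(a[120:320,150:400],None,fx=3,fy=3,interpolation=cv2.INTER_CUBIC))
E
```

```text
t: 9.3
tcp_pos: [0.617, 0.0736, 0.3268]
tool_rot: [0.994, 0.112, -0.001, 0.001]
force: [-2.9, -5.0, 6.2]
finger_gap: 0.184
[0.61698217 0.07364544 0.32680103] [-2.60351907 -5.48880411  5.16798755] [-0.83989347  0.438961   -0.16285944]
[289 202  12  14 129] [294.6 209. ] [ 0.5916 -0.0453  0.148 ]
```

The elbow stayed at (294.6,209) while the stub moved, so the inner rail is at its stop or close to it and the outer rail opened slightly. I'll fold the stub back, then push at the elbow directly to test the stop.

```bash
python3 -m jog '[[[-4,-0.3,0,-3],[-4,-0.3,0,-3],[-3,0,0,-3],[-3,0,0,-3],[-2,0,0,0],[-1,0,0,0],[0,0,0,0],[0,0,0,0]]]'; python3 - <<'E'
from h import *
a,c=snap('top','top4'); s=manip.sense();print(s['tcp_pos'],s['force'],s['ft_torque'])
hit=(a.max(2)<60).astype(np.uint8)
n,l,st,ce=cv2.connectedComponentsWithStats(hit)
for i in range(1,n):
    if 40<st[i][4]<400 and 270<ce[i][0]<320: print(st[i],ce[i].round(1),ray(c,*ce[i],.148).round(4))
E
```

```text
t: 10.35
tcp_pos: [0.6009, 0.0739, 0.3268]
tool_rot: [1.0, 0.009, 0.0, 0.0]
force: [0.8, -2.9, 3.3]
finger_gap: 0.184
[0.60082862 0.07386732 0.32681629] [ 1.33807403 -2.78888464  4.26225837] [-0.57101931 -0.12339729  0.17604054]
[287 219  11  12 109] [292.  224.4] [ 0.5588 -0.0404  0.148 ]
```

```bash
python3 -m jog '[[[-4,1.4,0,3],[-4,1.4,0,3],[-4,1.4,0,3],[-3,1.2,0,3],[0,0,0,0],[0,0,0,0],[0,0,0,0],[0,0,0,0]]]'; python3 - <<'E'
from h import *
a,c=snap('top','top5'); s=manip.sense();print(s['tcp_pos'],s['force'],s['ft_torque'])
hit=(a.max(2)<60).astype(np.uint8)
n,l,st,ce=cv2.connectedComponentsWithStats(hit)
P=np.array([.6075,.152]);S=s['tcp_pos'][:2]
for i in range(1,n):
    if 40<st[i][4]<400 and 270<ce[i][0]<320: 
        E=ray(c,*ce[i],.148)[:2];print(ce[i].round(1),E, np.degrees(np.arctan2(*(P-E)[::-1])),np.degrees(np.arctan2(*(S-E)[::-1])),np.linalg.norm(S-E),np.linalg.norm(P-E))
E
```

```text
t: 11.4
tcp_pos: [0.5864, 0.0789, 0.3269]
tool_rot: [0.994, 0.113, 0.001, 0.0]
force: [2.7, -4.8, 3.3]
finger_gap: 0.186
[0.58644053 0.07886307 0.32693934] [ 1.80919947 -4.50799591  1.48524329] [-0.69143584 -0.42157781 -0.01178485]
[290.8 227.9] [ 0.55146649 -0.03810903] 73.57743187976834 73.35361614031684 0.12208872293660841 0.19819485150869923
```

```bash
python3 -m jog '[[[0,0,0,0],[0,0,0,0],[0,0,0,0],[0,0,25,0],[0,0,25,0],[-28,-40,0,0],[-28,-40,0,0],[-28,-40,0,0]]]' 45
```

```text
t: 12.45
tcp_pos: [0.5006, -0.0412, 0.3767]
tool_rot: [0.993, 0.114, -0.0, -0.0]
force: [0.5, -0.1, 0.1]
finger_gap: 0.448
```

```bash
python3 -m jog '[[[0,0,0,0],[0,0,-20,0],[0,0,-30,0],[0,0,-28,0],[12,0,0,0],[12,0,0,0],[12,0,0,0],[8,0,0,0]]]' 0; python3 -c "
from h import *
s=manip.sense();print(s['tcp_pos'],s['force'])"
```

```text
t: 13.45
tcp_pos: [0.5467, -0.0408, 0.2995]
tool_rot: [0.994, 0.114, 0.001, 0.0]
force: [-1.0, -1.1, 0.6]
finger_gap: 0.004
[ 0.5466936  -0.04076254  0.29953335] [-0.97744341 -1.07037931  0.64742452]
```

```bash
python3 -m jog '[[[5,-1,0,0],[5,-1,0,0],[4,-0.5,0,0],[3,-0.5,0,0],[3,0,0,0],[0,0,0,0],[0,0,0,0],[0,0,0,0]]]'; python3 - <<'E'
from h import *
a,c=snap('top','top6'); s=manip.sense();print(s['tcp_pos'],s['force'],s['ft_torque'])
cv2.imwrite('pics/top6c.png',cv2.resize(a[140:320,180:400],None,fx=3.3,fy=3.3,interpolation=cv2.INTER_CUBIC))
E
```

```text
t: 14.45
tcp_pos: [0.5658, -0.0436, 0.2987]
tool_rot: [0.994, 0.113, 0.0, -0.0]
force: [-0.7, -0.1, 0.1]
finger_gap: 0.002
[ 0.56575662 -0.04361377  0.29874712] [-0.69233785 -1.02193417  0.48623536] [0.05987987 0.03071293 0.004624  ]
```

View pics/top6c.png

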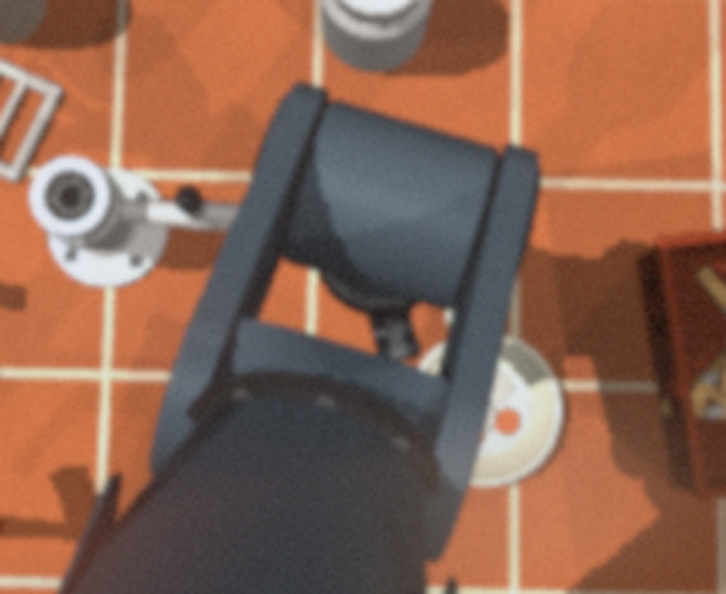

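The stub at crop (188,200) lies beside the rail, close to the post at (70,197), so the rails are nearly home and folded. I keep pushing to feel for the stop.

```bash
python3 -m jog '[[[3,0,0,0],[3,0,0,0],[2,0,0,0],[2,0,0,0],[0,0,0,0],[0,0,0,0],[0,0,0,0],[0,0,0,0]]]'
```

```text
t: 15.5
tcp_pos: [0.5712, -0.0436, 0.2983]
tool_rot: [0.993, 0.114, -0.008, -0.001]
force: [-14.7, -2.9, 9.5]
finger_gap: -0.001
```

The contact force jumped to 15 N, so the inner rail is against its home stop. I back off and travel to a point above the large key.

```bash
python3 -m jog '[[[-9,0,0,0],[0,0,50,0],[0,0,50,0],[2,30,20,-2.8],[2,50,0,-2.8],[1,50,0,-2.8],[1,50,0,-2.8],[1,50,0,-2.8]]]' 55 60
```

```text
t: 16.5
tcp_pos: [0.5738, 0.1881, 0.4189]
tool_rot: [1.0, -0.009, 0.001, -0.0]
force: [0.8, 0.4, 0.2]
finger_gap: 0.545
```

```bash
python3 -m jog '[[[0,50,0,-2.8],[0,50,0,-2.8],[0,50,-10,-2.8],[0,6,-10,-2.8],[0,0,0,0],[0,0,0,0],[0,0,0,0],[0,0,0,0]]]'; python3 - <<'E'
from h import *
w,e=snap('wrist','w2'); s=manip.sense(); print(s['tcp_pos'],s['tool_rot'],s['q'])
for X in((.564,.343,.158),(.5716,.3877,.158),(.556,.2922,.158)): print(proj(e,X))
a,c=snap('top','top7')
A=cv2.resize(a[150:290,170:360],None,fx=2.1,fy=2.1,interpolation=cv2.INTER_CUBIC)
B=cv2.resize(w,(560,420)); A=cv2.resize(a[160:265,180:320],(560,420),interpolation=cv2.INTER_CUBIC)
cv2.imwrite('pics/v7.png',cv2.resize(np.vstack([B,A]),(426,640))[:600] if 0 else cv2.resize(np.hstack([B,A]),(800,300)))
E
```

```text
t: 17.5
tcp_pos: [0.5739, 0.3416, 0.3993]
tool_rot: [0.994, -0.106, 0.0, -0.0]
force: [0.0, 0.1, -0.4]
finger_gap: 0.553
[0.57390805 0.34169453 0.39924717] [ 9.94323563e-01 -1.06397734e-01  3.70348722e-04 -1.92388162e-04] [3.70056010e-01 5.92276321e-01 1.32246506e+00 2.17557365e-06
 1.22601659e+00 5.83254312e-01]
[271.45194403 235.12509   ]
[267.17068752 165.60421087]
[276.68541113 305.44292806]
```

View pics/v7.png

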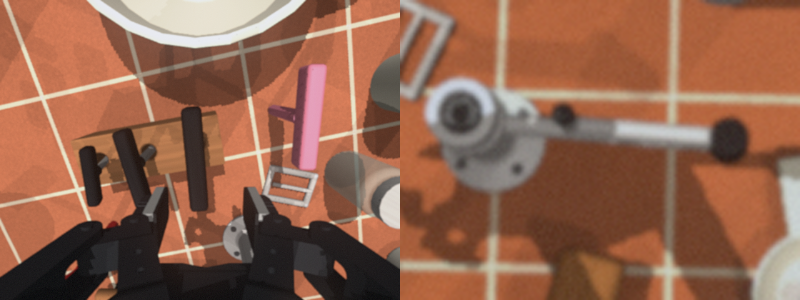

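Left half (wrist): the large handle runs from (193,107) to (199,210), centred between the fingers. Right half (top): both rails overlap from the post to the elbow, home and folded. Next I measure the handle in the wrist image.

```bash
python3 - <<'E'
from h import *
w,e=load('w2'); a,c=load('top0')
m=(w.max(2)<65).astype(np.uint8); m[300:]=0
n,l,st,ce=cv2.connectedComponentsWithStats(m)
for i in range(1,n):
    if st[i][4]>150 and 100<ce[i][0]<320:
        pts=np.argwhere(l==i)[:,::-1].astype(np.float32); r=cv2.minAreaRect(pts); b=cv2.boxPoints(r)
        print(st[i],r)
        o=sorted(b.tolist(),key=lambda p:p[1]); p=np.mean(o[:2],0); q=np.mean(o[2:],0)
        for z in(.158,.150): P,Q=ray(e,*p,z),ray(e,*q,z); print(z,P.round(4),Q.round(4),((P+Q)/2).round(4),np.linalg.norm(P-Q).round(4),np.degrees(np.arctan2(*(P-Q)[1::-1])).round(1))
E
```

```text
[ 254  150   37  145 3720] ((273.9600830078125, 222.10531616210938), (145.28228759765625, 28.6131534576416), 84.21761322021484)
0.158 [0.5735 0.3971 0.158 ] [0.561  0.2998 0.158 ] [0.5672 0.3485 0.158 ] 0.0981 82.7
0.15 [0.5729 0.3968 0.15  ] [0.5599 0.2958 0.15  ] [0.5664 0.3463 0.15  ] 0.1018 82.7
[ 158  180   54  120 3024] ((189.03419494628906, 238.78250122070312), (120.96498107910156, 35.16184616088867), 74.96956634521484)
0.158 [0.5119 0.3913 0.158 ] [0.5088 0.309  0.158 ] [0.5104 0.3502 0.158 ] 0.0823 87.8
0.15 [0.509  0.3907 0.15  ] [0.5058 0.3053 0.15  ] [0.5074 0.348  0.15  ] 0.0855 87.8
[ 111  205   36   83 1876] ((133.32432556152344, 244.94593811035156), (83.18588256835938, 33.86618423461914), 80.53767395019531)
0.158 [0.4781 0.3832 0.158 ] [0.468  0.3266 0.158 ] [0.4731 0.3549 0.158 ] 0.0575 79.9
0.15 [0.4739 0.3823 0.15  ] [0.4635 0.3236 0.15  ] [0.4687 0.3529 0.15  ] 0.0596 79.9
[215 262  21  38 482] ((225.0, 280.5), (37.0, 20.0), 90.0)
0.158 [0.5293 0.3312 0.158 ] [0.5221 0.3047 0.158 ] [0.5257 0.318  0.158 ] 0.0275 74.9
0.15 [0.5271 0.3284 0.15  ] [0.5196 0.3008 0.15  ] [0.5233 0.3146 0.15  ] 0.0285 74.9
```

```bash
python3 -m jog '[[[-4,2,-15,2],[-4,2,-20,2],[0,0,-20,0],[0,0,-20,0],[0,0,-15,0],[0,0,-10,0],[0,0,0,0],[0,0,0,0]]]'
```

```text
t: 18.6
tcp_pos: [0.5659, 0.3464, 0.2993]
tool_rot: [0.997, -0.071, 0.001, -0.0]
force: [0.6, -1.0, -0.3]
finger_gap: 0.554
```

```bash
python3 -m jog '[[[0,0,0,0],[0,0,0,0],[0,0,0,0],[0,0,0,0],[0,0,0,0],[0,0,0,0],[0,0,5,0],[0,0,10,0]]]' 0 60; python3 -c "
from h import *
s=manip.sense();print(s['tcp_pos'],s['force'],s['ft_torque'])"
```

```text
t: 19.6
tcp_pos: [0.5651, 0.3461, 0.3127]
tool_rot: [0.997, -0.071, -0.001, 0.001]
force: [-1.3, 0.2, -1.8]
finger_gap: 0.205
[0.56510792 0.34606074 0.31267326] [-1.29591694  0.17970641 -1.79119524] [-0.06480519  0.01627089  0.04418216]
```

The key is gripped (17.4 mm opening). I lift it clear, carry it to the post, and turn it for the socket.

```bash
python3 -m jog '[[[0,0,50,0],[0,0,50,0],[0,0,50,0],[4.7,-21.6,0,10.6],[4.7,-21.6,0,10.6],[4.7,-21.6,0,10.6],[4.7,-21.6,0,10.6],[4.7,-21.6,0,10.6]]]'
```

```text
t: 20.6
tcp_pos: [0.589, 0.2376, 0.4636]
tool_rot: [0.923, 0.384, -0.0, -0.0]
force: [0.5, 0.2, -3.3]
finger_gap: 0.201
```

```bash
python3 -m jog '[[[4.7,-21.6,0,10.6],[4.7,-21.6,0,10.6],[4.7,-21.6,0,10.6],[4.7,-21.6,0,10.6],[0,0,0,0],[0,0,0,0],[0,0,0,0],[0,0,0,0]]]'; python3 - <<'E'
from h import *
w,e=snap('wrist','w3'); b,d=snap('scene','s3'); s=manip.sense(); print(s['tcp_pos'],s['tool_rot'],s['q'],s['force'],s['finger_gap'])
t=s['tcp_pos']-[0,0,.284]
print(t,[ (proj(k,t),proj(k,(.6075,.152,.152)),proj(k,(.6075,.152,.144))) for k in(e,d)])
u,v=proj(d,t).astype(int)
B=cv2.resize(b[v-75:v+75,u-70:u+70],(560,600),interpolation=cv2.INTER_CUBIC)[:600]
u,v=proj(e,t).astype(int); print('scene crop org',proj(d,t).astype(int)-[70,75])
A=w[120:,100:460]
cv2.imwrite('pics/v3.png',np.hstack([cv2.resize(A,(440,366)),cv2.resize(B,(342,366))]))
E
```

```text
t: 21.6
tcp_pos: [0.6077, 0.1526, 0.4637]
tool_rot: [0.724, 0.69, 0.0, -0.0]
force: [0.4, 0.1, -3.3]
finger_gap: 0.201
[0.60778194 0.15241312 0.46372662] [ 7.23836224e-01  6.89971825e-01  2.48207881e-05 -3.50592005e-05] [ 6.75994737e-02  4.72136241e-01  1.35832197e+00  8.86229394e-05
  1.31114112e+00 -1.45532354e+00] [ 0.13341425  0.00451075 -2.96184135] 0.20300185521383457
[0.60778194 0.15241312 0.17972662] [(array([287.23963479, 216.3660783 ]), array([286.77469095, 207.9256134 ]), array([286.7960396 , 205.85622384])), (array([305.47603471, 244.66030354]), array([305.14704777, 252.82728692]), array([305.05701671, 255.16476077]))]
scene crop org [235 169]
```

View pics/v3.png

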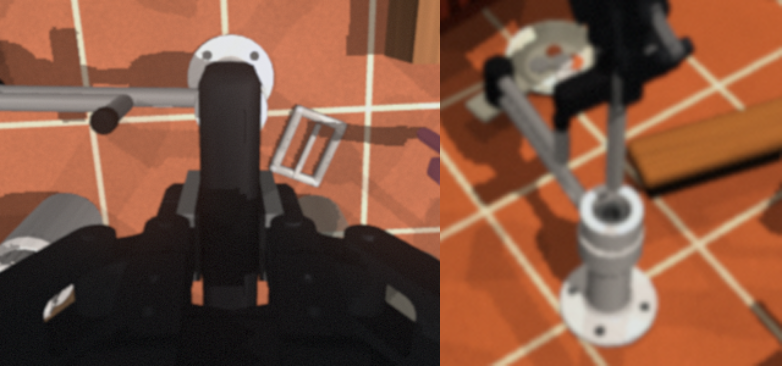

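Left (wrist): the handle hides the cap. Right (scene): the shank tip is near crop (607,195), with the cap rim centre at (611,208). I enlarge this for exact pixels.

```bash
python3 - <<'E'
from h import *
a,c=snap('top','t3'); b,d=load('s3')
s=manip.sense()['tcp_pos']; print(proj(c,s-[0,0,.284]),proj(c,(.6075,.152,.152)))
B=cv2.resize(b[200:275,270:340],None,fx=7,fy=7,interpolation=cv2.INTER_CUBIC)
A=cv2.resize(a[165:240,165:205],None,fx=7,fy=7,interpolation=cv2.INTER_CUBIC)
cv2.imwrite('pics/v4.png',np.hstack([B,A]))
E
```

```text
[198.56527663 196.94878545] [201.28676917 199.23514387]
```

View pics/v4.png

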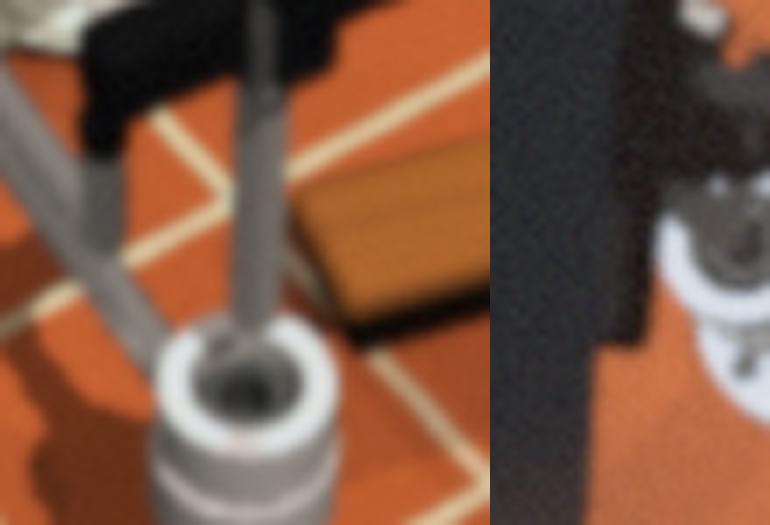

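Scene crop: the tip is at about (253,330) and the rim centre at about (247,385), i.e. offset (+0.8,-7.9) px against (+0.3,-8.2) expected. The key therefore hangs close to vertical over the cap. I refine the cap centre with an ellipse fit, then descend.

```bash
python3 - <<'E'
from h import *
for nm,(x0,x1,y0,y1),zs in (('top7',(175,235,165,235),0),('top0',(175,235,165,235),0),('scene0',(270,340,215,300),0)):
    a,c=load(nm); g=a.min(2)[y0:y1,x0:x1]
    for th in(120,140,160):
        m=(g>th).astype(np.uint8); n,l,st,ce=cv2.connectedComponentsWithStats(m)
        p=proj(c,(.6075,.152,.152))-[x0,y0]
        best=min((i for i in range(1,n) if st[i][4]>60),key=lambda i:np.hypot(*(ce[i]-p)),default=None)
        if best is None: continue
        cs,_=cv2.findContours((l==best).astype(np.uint8),cv2.RETR_CCOMP,cv2.CHAIN_APPROX_NONE)
        for k in cs:
            if len(k)>15:
                el=cv2.fitEllipse(k); q=np.array(el[0])+[x0,y0]; print(nm,th,len(k),q.round(2),np.round(el[1],1),ray(c,*q,.152).round(4))
E
```

```text
top7 120 187 [211.32 192.06] [38.6 44.3] [0.6233 0.1315 0.152 ]
top7 120 46 [200.74 199.8 ] [16.2 17. ] [0.6063 0.1531 0.152 ]
top7 140 182 [212.56 188.83] [31.  47.5] [0.6303 0.1292 0.152 ]
top7 160 68 [200.17 196.72] [16.7 21.5] [0.6128 0.1546 0.152 ]
top0 120 273 [211.88 201.96] [39.1 64.2] [0.6022 0.1294 0.152 ]
top0 120 44 [200.5  198.81] [15.4 15.9] [0.6084 0.1537 0.152 ]
top0 140 160 [207.99 209.77] [24.2 57.3] [0.5854 0.1368 0.152 ]
top0 140 46 [200.45 198.93] [16.3 16.7] [0.6081 0.1538 0.152 ]
top0 160 160 [207.56 209.44] [23.3 56. ] [0.5861 0.1378 0.152 ]
top0 160 48 [200.54 198.72] [17.  17.4] [0.6086 0.1536 0.152 ]
scene0 120 201 [311.14 246.56] [26.9 61. ] [0.5885 0.1463 0.152 ]
scene0 120 42 [305.13 254.75] [12.8 16.6] [0.6103 0.1558 0.152 ]
scene0 140 123 [307.68 244.28] [22.9 51.7] [0.5909 0.1377 0.152 ]
scene0 140 46 [305.02 254.58] [14.3 18. ] [0.6102 0.1553 0.152 ]
scene0 160 121 [306.9  242.49] [21.8 54.4] [0.5895 0.1331 0.152 ]
scene0 160 47 [304.89 254.44] [15.2 18.5] [0.6102 0.1549 0.152 ]
```

```bash
python3 -m jog '[[[0,0,-12,0],[0,0,-12,0],[0,0,-8,0],[0,0,0,0],[0,0,-3,0],[0,0,0,0],[0,0,-2,0],[0,0,0,0]]]'
```

```text
t: 22.75
tcp_pos: [0.6081, 0.1519, 0.4279]
tool_rot: [0.724, 0.69, 0.001, 0.001]
force: [-0.8, -0.6, 3.1]
finger_gap: 0.203
```

The inner recess fits give the centre as about (0.609,0.1545), and the tip now touches the recess floor. I slide lightly toward that centre.

```bash
python3 -m jog '[[[0.3,0.6,0,0],[0.3,0.6,0,0],[0.3,0.7,0,0],[0.1,0.7,0,0],[0,0,0,0],[0,0,-1,0],[0,0,0,0],[0,0,0,0]]]'; python3 -c "
from h import *
s=manip.sense();print(s['tcp_pos'],s['force'],s['ft_torque'])"
```

```text
t: 23.75
tcp_pos: [0.6089, 0.1544, 0.4256]
tool_rot: [0.724, 0.69, -0.0, 0.0]
force: [1.6, -0.7, -3.0]
finger_gap: 0.2
[0.60891201 0.15444891 0.42563839] [ 1.56510328 -0.74391955 -2.99522207] [-0.31583081 -0.24376963  0.02035431]
```

It dropped in (z contact gone 2.3 mm lower). Now I press gently and rotate clockwise until the full hex engages.

```bash
python3 -m jog '[[[0,0,-1,0],[0,0,-1,0],[0,0,-1,-3],[0,0,0,-3],[0,0,0,-3],[0,0,0,-3],[0,0,0,-3],[0,0,0,-3]]]'; python3 -c "
from h import *
s=manip.sense();print(s['tcp_pos'],s['force'],s['ft_torque'])"
```

```text
t: 24.75
tcp_pos: [0.6091, 0.1542, 0.4224]
tool_rot: [0.823, 0.567, -0.0, 0.001]
force: [0.7, -1.7, -1.9]
finger_gap: 0.201
[0.60913643 0.15416845 0.4223997 ] [ 0.74404027 -1.6585885  -1.93975122] [-0.55314155 -0.35769687  0.01160187]
```

```bash
python3 -m jog '[[[0,0,-1,0],[0,0,-1,0],[0,0,-1,0],[0,0,-1,-2],[0,0,0,-2],[0,0,0,-2],[0,0,0,-2],[0,0,0,-2]]]'; python3 -c "
from h import *
s=manip.sense();print(s['tcp_pos'],s['force'],s['ft_torque'])"
```

```text
t: 25.75
tcp_pos: [0.6091, 0.1543, 0.4186]
tool_rot: [0.87, 0.493, 0.0, 0.001]
force: [2.4, -4.5, -1.9]
finger_gap: 0.201
[0.60911412 0.15426281 0.41864425] [ 2.42865801 -4.5452724  -1.94374966] [-1.22230574 -0.7819541   0.0964089 ]
```

```bash
python3 -m jog '[[[0.3,-0.5,-1.5,0],[0.2,-0.3,-1.5,0],[0,0,-1.5,0],[0,0,-1.5,0],[0,0,-1,0],[0,0,0,0],[0,0,0,0],[0,0,0,0]]]'; python3 -c "
from h import *
s=manip.sense();print(s['tcp_pos'],s['force'],s['ft_torque'])"
```

```text
t: 26.75
tcp_pos: [0.6095, 0.1538, 0.4125]
tool_rot: [0.869, 0.494, 0.0, 0.0]
force: [1.2, -4.1, 5.7]
finger_gap: 0.201
[0.60948174 0.1537779  0.41251941] [ 1.23021722 -4.12807304  5.71761905] [-1.03630089 -0.23539685 -0.02190998]
```

Floor reached (TCP z 0.4125, as predicted). I turn the bolt clockwise.

```bash
python3 -m jog '[[[0,-0.2,0,-7],[0,-0.2,0,-7],[0,0,0,-7],[0,0,0,-7],[0,0,0,-7],[0,0,0,-7],[0,0,0,-7],[0,0,0,0]]]'; python3 -c "
from h import *
s=manip.sense();print(s['tcp_pos'],s['force'],s['ft_torque'])"
```

```text
t: 27.75
tcp_pos: [0.6094, 0.1534, 0.4125]
tool_rot: [0.996, 0.089, 0.0, 0.0]
force: [1.5, -3.3, 6.8]
finger_gap: 0.205
[0.60940352 0.15339233 0.41249926] [ 1.52270204 -3.27957966  6.77759328] [-1.05509033 -0.21481151  0.03326736]
```

```bash
python3 -m jog '[[[0,-0.2,0,-7],[0,-0.2,0,-7],[0,0,0,-7],[0,0,0,-7],[0,0,0,-7],[0,0,0,-7],[0,0,0,-7],[0,0,0,-5]]]'; python3 -c "
from h import *
s=manip.sense();print(s['tcp_pos'],s['force'],s['ft_torque'],s['tool_rot'])"
```

```text
t: 28.75
tcp_pos: [0.6092, 0.1531, 0.4125]
tool_rot: [0.927, -0.374, -0.0, -0.0]
force: [1.2, -3.8, 7.1]
finger_gap: 0.198
[0.6091634  0.15310753 0.41247538] [ 1.16042355 -3.77840598  7.11181846] [-0.98769776 -0.01385967  0.19070076] [ 9.27468580e-01 -3.73901046e-01 -1.85574551e-04 -7.66585309e-05]
```

```bash
python3 -m jog '[[[0,0,0,-3],[0,0,0,-3],[0,0,0,-3],[0,0,0,-2],[0,0,0,-2],[0,0,0,-2],[0,0,0,-2],[0,0,0,0]]]'; python3 -c "
from h import *
s=manip.sense();print(s['tcp_pos'],s['force'],s['ft_torque'],s['tool_rot'])"
```

```text
t: 29.75
tcp_pos: [0.6091, 0.1531, 0.4125]
tool_rot: [0.863, -0.506, -0.0, -0.0]
force: [-1.0, -3.7, 7.3]
finger_gap: 0.202
[0.60905178 0.15314949 0.41249732] [-1.03588097 -3.68905138  7.3014124 ] [-0.95209276  0.11887809  0.10261545] [ 8.62711107e-01 -5.05696965e-01 -3.53176311e-04 -1.44385678e-05]
```

```bash
python3 -m jog '[[[0,0,0,-2],[0,0,0,-2],[0,0,0,-2],[0,0,0,-2],[0,0,0,-2],[0,0,0,0],[0,0,0,0],[0,0,0,0]]]'; python3 -c "
from h import *
s=manip.sense();print(s['tcp_pos'],s['force'],s['ft_torque'],s['tool_rot'])"
```

```text
t: 30.75
tcp_pos: [0.609, 0.1532, 0.4125]
tool_rot: [0.815, -0.579, -0.0, 0.0]
force: [0.1, -3.6, 7.1]
finger_gap: 0.201
[0.60900642 0.1531955  0.41249084] [ 0.14014211 -3.60854453  7.08983932] [-0.95104249  0.10337271  0.03707487] [ 8.15397784e-01 -5.78900876e-01 -4.78912292e-04  3.27495057e-05]
```

```bash
python3 -m jog '[[[0,0,0,-3],[0,0,0,-3],[0,0,0,-3],[0,0,0,-3],[0,0,0,-3],[0,0,0,-3],[0,0,0,-3],[0,0,0,-3]]]'; python3 -c "
from h import *
s=manip.sense();print(s['tcp_pos'],s['force'],s['ft_torque'],s['tool_rot'],s['q'])"
```

```text
t: 31.75
tcp_pos: [0.6089, 0.1534, 0.4125]
tool_rot: [-0.677, 0.736, 0.001, -0.0]
force: [-0.4, -2.6, 6.7]
finger_gap: 0.202
[0.6089016  0.15336083 0.41249553] [-0.39522682 -2.57067943  6.70706621] [-0.80393003  0.21668974  0.13253897] [-6.76639759e-01  7.36313859e-01  7.27515010e-04 -8.92819895e-05] [6.88197993e-02 5.23463097e-01 1.41623503e+00 1.09851775e-03
 1.20294274e+00 1.72363755e+00]
```

```bash
python3 -m jog '[[[0,0,0,-2],[0,0,0,-2],[0,0,0,-2],[0,0,0,-2],[0,0,0,-2],[0,0,0,-2],[0,0,0,-2],[0,0,0,-2]]]'; python3 - <<'E'
from h import *
s=manip.sense();print(s['tcp_pos'],s['force'],s['ft_torque'],s['tool_rot'],s['q'])
w,e=snap('wrist','w5'); b,d=snap('scene','s5')
cv2.imwrite('pics/v5.png',np.hstack([cv2.resize(w,(440,330)),cv2.resize(b[165:285,240:371],(360,330),interpolation=cv2.INTER_CUBIC)]))
E
```

```text
t: 32.75
tcp_pos: [0.6089, 0.1536, 0.4125]
tool_rot: [-0.568, 0.823, 0.001, 0.0]
force: [-0.1, -1.6, 6.7]
finger_gap: 0.196
[0.60888321 0.15360791 0.41247933] [-0.13715472 -1.61520235  6.69875029] [-0.50768973  0.19040714  0.02152674] [-5.67526475e-01  8.23354210e-01  1.23589276e-03  1.32214887e-04] [0.06897397 0.52349902 1.41621726 0.00242389 1.20290902 2.00269559]
```

View pics/v5.png

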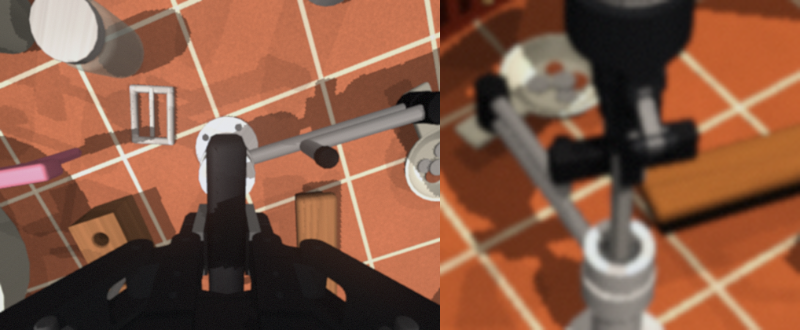

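The handle is aligned with the jaws and the shank is deep in the socket; no stop felt yet. I turn on in small steps, reading the torque while pressed.

```bash
python3 -m jog '[[[0,0,0,-1],[0,0,0,-1],[0,0,0,-1],[0,0,0,-1],[0,0,0,-1],[0,0,0,-1],[0,0,0,-1],[0,0,0,-1]]]'; python3 -c "
from h import *
s=manip.sense();print(s['tcp_pos'],s['force'],s['ft_torque'],s['tool_rot'],s['tau'][5])"
```

```text
t: 33.85
tcp_pos: [0.6089, 0.1537, 0.4125]
tool_rot: [-0.509, 0.861, 0.001, 0.0]
force: [-0.5, -2.1, 6.9]
finger_gap: 0.206
[0.60885215 0.15367408 0.41245587] [-0.49379075 -2.09950543  6.91192931] [-0.52200269  0.10884303  0.00568495] [-5.09019293e-01  8.60754147e-01  1.28703224e-03  2.08830325e-05] -0.05087220459245145
```

```bash
python3 -m jog '[[[0,0,0,-1],[0,0,0,-1],[0,0,0,-1],[0,0,0,-1],[0,0,0,-1],[0,0,0,-1],[0,0,0,-1],[0,0,0,-1]]]'; python3 -c "
from h import *
s=manip.sense();print(s['tcp_pos'],s['force'],s['ft_torque'],s['tool_rot'],s['tau'][5])"
```

```text
t: 34.85
tcp_pos: [0.6089, 0.1535, 0.4125]
tool_rot: [-0.448, 0.894, 0.001, -0.0]
force: [0.4, -2.5, 7.7]
finger_gap: 0.195
[0.60887058 0.15354854 0.412474  ] [ 0.36451275 -2.45947796  7.67253945] [-0.60628515  0.16640176  0.03098544] [-4.47783257e-01  8.94141470e-01  1.08252839e-03 -1.21197105e-04] -0.037090476835146546
```

```bash
python3 -m jog '[[[0,0,0,-1],[0,0,0,-1],[0,0,0,-1],[0,0,0,-1],[0,0,0,-1],[0,0,0,-1],[0,0,0,-1],[0,0,0,-1]]]'; python3 -c "
from h import *
s=manip.sense();print(s['force'],s['ft_torque'],s['tool_rot'],s['tau'][5],s['q'])"
```

```text
t: 35.85
tcp_pos: [0.6089, 0.1536, 0.4125]
tool_rot: [-0.385, 0.923, 0.001, -0.0]
force: [0.1, -2.3, 6.8]
finger_gap: 0.199
[ 0.09675389 -2.28810251  6.80034475] [-0.56561862  0.15819178  0.18105303] [-3.84646213e-01  9.23063513e-01  1.01942512e-03 -5.92980935e-05] 0.1387709705159068 [6.90876502e-02 5.23503697e-01 1.41616055e+00 2.02964859e-03
 1.20269391e+00 2.42029975e+00]
```

```bash
python3 -m jog '[[[0,0,0,-1],[0,0,0,-1],[0,0,0,-1],[0,0,0,-1],[0,0,0,-1],[0,0,0,-1],[0,0,0,-1],[0,0,0,-1]]]'; python3 -c "
from h import *
s=manip.sense();print(s['force'],s['ft_torque'],s['tool_rot'],s['tau'][5],s['q'])"
```

```text
t: 36.85
tcp_pos: [0.609, 0.1537, 0.4125]
tool_rot: [-0.319, 0.948, 0.001, -0.0]
force: [0.3, -2.1, 7.2]
finger_gap: 0.197
[ 0.30082264 -2.11303314  7.20917194] [-0.56087819  0.12275499  0.26408642] [-3.19411162e-01  9.47615648e-01  1.04479794e-03 -4.51737349e-05] 0.1810220768675208 [6.91570473e-02 5.23563299e-01 1.41608137e+00 2.14225549e-03
 1.20256517e+00 2.55976151e+00]
```

```bash
python3 -m jog '[[[0,0,0,-1],[0,0,0,-1],[0,0,0,-1],[0,0,0,-1],[0,0,0,-1],[0,0,0,-1],[0,0,0,-1],[0,0,0,-1]]]'; python3 -c "
from h import *
s=manip.sense();print(s['force'],s['ft_torque'],s['tool_rot'],s['tau'][5],s['q'][5])"
```

```text
t: 37.85
tcp_pos: [0.609, 0.1537, 0.4125]
tool_rot: [-0.252, 0.968, 0.001, -0.0]
force: [0.8, -1.7, 7.3]
finger_gap: 0.2
[ 0.82965298 -1.71918638  7.31664188] [-0.52079912  0.06179481  0.17721411] [-2.52321828e-01  9.67642706e-01  1.13537872e-03 -1.14533591e-05] 0.08551506092771888 2.6997105664017704
```

Readings so far: about 0.19 N m of resistance up to yaw -44°, then a free window around -118°, then a cam-over torque. This suggests the bolt is at its stop and the key is slipping past the corners. I lift out and look at the socket's hex directly.

```bash
python3 -m jog '[[[0,0,10,0],[0,0,15,0],[0,0,25,0],[0,12,0,10.6],[0,13,0,10.6],[0,13,0,10.6],[0,12,0,10.6],[0,0,0,0]]]'; python3 - <<'E'
from h import *
w,e=snap('wrist','w6');w2,e=snap('wrist','w7'); s=manip.sense(); print(s['tcp_pos'],s['tool_rot'],s['force'],s['q'][5])
p=proj(e,(.609,.154,.144));print(p, proj(e,(.609,.154+.0076,.144)), proj(e,(.609+.0076,.154,.144)))
u,v=p.astype(int)
A=cv2.addWeighted(w,.5,w2,.5,0)[max(v-28,0):v+28,max(u-28,0):u+28]
cv2.imwrite('pics/v6.png',np.hstack([cv2.resize(A,(500,500),interpolation=cv2.INTER_CUBIC),cv2.resize(w,(300,225)) if 0 else cv2.copyMakeBorder(cv2.resize(w,(300,225)),0,275,0,0,cv2.BORDER_CONSTANT)]))
E
```

```text
t: 38.85
tcp_pos: [0.6083, 0.2044, 0.4607]
tool_rot: [-0.585, 0.811, 0.002, -0.001]
force: [1.1, -0.2, -2.3]
finger_gap: 0.199
[0.60880335 0.20322214 0.46102044] [-0.58422011  0.81159383  0.00114237 -0.00100784] [-0.14504416 -0.24864397 -1.82785173] 2.041617048275085
[342.9086835  188.31323787] [334.41137695 191.09373077] [340.43974177 179.95376543]
```

View pics/v6.png

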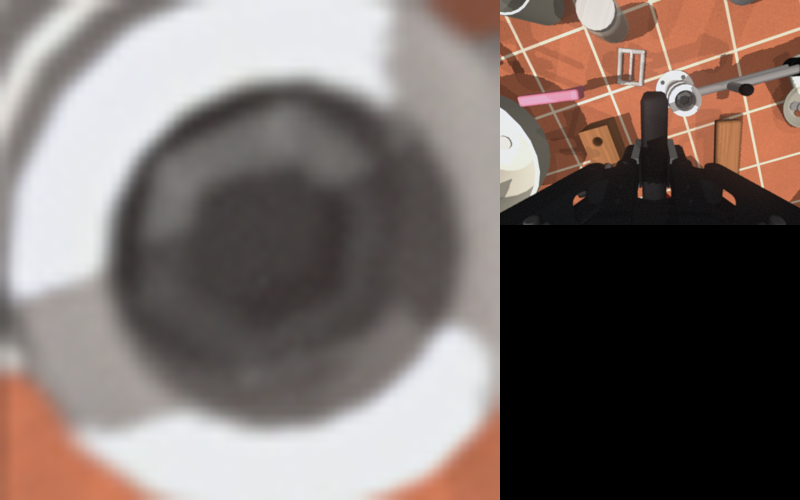

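Crop (centre (270,255)): the dark hex is visible, with near-vertical left and right edges at x≈190 and x≈350 and a corner near the top. I quantify its orientation by rectifying to the mouth plane and fitting the 6-fold edge radius.

```bash
python3 - <<'E'
from h import *
w,e=load('w6'); w2,e=load('w7'); g=cv2.cvtColor(cv2.addWeighted(w,.5,w2,.5,0),cv2.COLOR_BGR2GRAY).astype(np.float32)
# recentre: recess rim dark circle
N=200; sc=.00015
best=[]
def rect(cx,cy):
    src=np.float32([proj(e,(cx+dx,cy+dy,.144)) for dx,dy in((-.015,-.015),(.015,-.015),(.015,.015),(-.015,.015))])
    dst=np.float32([(0,0),(N,0),(N,N),(0,N)])   # col = x, row = y
    return cv2.warpPerspective(g,cv2.getPerspectiveTransform(src,dst),(N,N),flags=cv2.INTER_CUBIC)
R=rect(.609,.154)
cv2.imwrite('pics/rect.png',cv2.resize(cv2.createCLAHE(4,(2,2)).apply(R.clip(0,255).astype(np.uint8)),(600,600)))
gx=cv2.Sobel(cv2.GaussianBlur(R,(0,0),3),cv2.CV_32F,1,0);gy=cv2.Sobel(cv2.GaussianBlur(R,(0,0),3),cv2.CV_32F,0,1)
yy,xx=np.mgrid[:N,:N]
for cx,cy in((100,100),(95,100),(105,100),(100,95),(100,105),(105,105),(95,95),(105,95),(95,105)):
    dx,dy=xx-cx,yy-cy; r=np.hypot(dx,dy)*.15; 
    m=(r>5.5)&(r<9.5); rad=(gx*dx+gy*dy)>0
    m&=rad; a=np.arctan2(gy,gx)[m]; wt=np.hypot(gx,gy)[m]
    z=(wt*np.exp(6j*a)).sum()/wt.sum(); print((cx,cy),'normal angle mod60',(np.degrees(np.angle(z))/6)%60,abs(z).round(3))
E
```

```text
(100, 100) normal angle mod60 58.8186 0.218
(95, 100) normal angle mod60 59.942593 0.223
(105, 100) normal angle mod60 57.493492 0.19
(100, 95) normal angle mod60 58.008087 0.208
(100, 105) normal angle mod60 58.183113 0.227
(105, 105) normal angle mod60 57.266678 0.206
(95, 95) normal angle mod60 59.40951 0.209
(105, 95) normal angle mod60 56.96946 0.189
(95, 105) normal angle mod60 59.23383 0.232
```

View pics/rect.png

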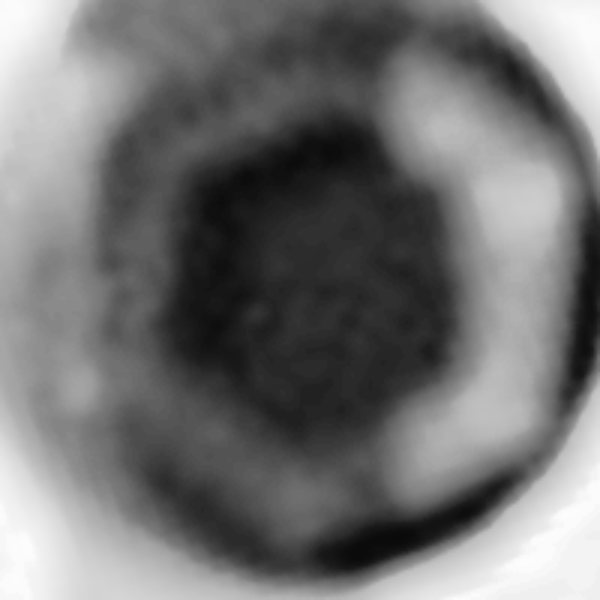

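```bash
python3 - <<'E'
from h import *
a,c=load('top7'); hit=(a.max(2)<60).astype(np.uint8)
n,l,st,ce=cv2.connectedComponentsWithStats(hit)
for i in range(1,n):
    if 40<st[i][4]<400 and 270<ce[i][0]<320:
        E=ray(c,*ce[i],.147)[:2]
        for P in ((.6084,.1537),(.609,.154),(.6075,.152)): print('elbow',E,np.degrees(np.arctan2(*(E-P)[::-1]))+90)
# rail axis from w6: bright tube edges; inner rail z=.107/outer .131
w,e=load('w6')
print('pred', [proj(e,(.609+.15*np.sin(np.radians(d)),.154-.15*np.cos(np.radians(d)),.138)).round(1).tolist() for d in(-2,-4.5,-8,-11)], proj(e,(.609,.154,.152)))
g=cv2.cvtColor(w,cv2.COLOR_BGR2HSV)
for u in range(400,520,15):
    col=g[80:190,u,1]; r=np.where(col<70)[0]+80; print(u,r.min() if len(r) else None,r.max() if len(r) else None, end=' | ')
print()
for nm in('w1','w2','top0'):
    w,e=load(nm); p=proj(e,(.609,.154,.144)); print(nm,p)
    g=cv2.cvtColor(w,cv2.COLOR_BGR2GRAY).astype(np.float32)
    C=(.609,.154); N=200
    src=np.float32([proj(e,(C[0]+dx,C[1]+dy,.144)) for dx,dy in((-.015,-.015),(.015,-.015),(.015,.015),(-.015,.015))])
    print(src.tolist())
    R=cv2.warpPerspective(g,cv2.getPerspectiveTransform(src,np.float32([(0,0),(N,0),(N,N),(0,N)])),(N,N),flags=cv2.INTER_CUBIC)
    cv2.imwrite(f'pics/r_{nm}.png',R)
E
```

```text
elbow [ 0.59132342 -0.04555654] -4.898364410315452
elbow [ 0.59132342 -0.04555654] -5.062009113890795
elbow [ 0.59132342 -0.04555654] -4.68112404825915
pred [[516.2, 136.3], [516.9, 144.0], [517.2, 154.7], [517.0, 163.9]] [345.41938507 189.17820026]
400 105 171 | 415 100 168 | 430 95 167 | 445 90 171 | 460 85 189 | 475 80 157 | 490 132 153 | 505 128 149 | 
w1 [ 12.10632295 361.02381071]
[[41.70755386352539, 362.77191162109375], [7.7606706619262695, 335.5167541503906], [-17.594833374023438, 359.2698059082031], [16.25732421875, 385.3883361816406]]
w2 [375.98137435 430.50995741]
[[361.0014953613281, 447.44525146484375], [396.2474670410156, 441.40704345703125], [391.46563720703125, 413.0044250488281], [355.27392578125, 419.37554931640625]]
top0 [201.09600645 199.11139387]
[[207.80088806152344, 206.2345428466797], [208.44247436523438, 192.31968688964844], [194.42393493652344, 192.02310180664062], [193.71974182128906, 205.9306640625]][ WARN:0@0.492] global loadsave.cpp:1063 imwrite_ Unsupported depth image for selected encoder is fallbacked to CV_8U.
```

```bash
python3 - <<'E'
from h import *
def ana(nm,rng=((-.001,0,.001))):
    w,e=load(nm); g=cv2.cvtColor(w,cv2.COLOR_BGR2GRAY).astype(np.float32); N=200
    if nm=='w6': w2,_=load('w7'); g=(g+cv2.cvtColor(w2,cv2.COLOR_BGR2GRAY))/2
    # local centre: centroid of darkest blob
    C=np.array([.609,.154])
    src=np.float32([proj(e,(C[0]+dx,C[1]+dy,.144)) for dx,dy in((-.015,-.015),(.015,-.015),(.015,.015),(-.015,.015))])
    H=cv2.getPerspectiveTransform(src,np.float32([(0,0),(N,0),(N,N),(0,N)]))
    R=cv2.warpPerspective(g,H,(N,N),flags=cv2.INTER_CUBIC,borderMode=cv2.BORDER_REPLICATE); V=cv2.warpPerspective(np.ones_like(g),H,(N,N))>.99
    V=cv2.erode(V.astype(np.uint8),np.ones((15,15)))>0
    out=R[::14,::10].astype(int); print(nm); print('\n'.join(' '.join(f'{x:3d}' if V[i*14,j*10] else '  .' for j,x in enumerate(r)) for i,r in enumerate(out)))
    S=cv2.GaussianBlur(R,(0,0),3); gx=cv2.Sobel(S,cv2.CV_32F,1,0);gy=cv2.Sobel(S,cv2.CV_32F,0,1); yy,xx=np.mgrid[:N,:N]
    for cx in(92,100,108):
      for cy in(88,96,104):
        dx,dy=xx-cx,yy-cy; r=np.hypot(dx,dy)*.15; m=(r>5.5)&(r<9.8)&((gx*dx+gy*dy)>0)&V
        z=(np.hypot(gx,gy)[m]*np.exp(6j*np.arctan2(gy,gx)[m])).sum()/np.hypot(gx,gy)[m].sum(); print(cx,cy,round((np.degrees(np.angle(z))/6)%60,1),abs(z).round(2),end=' | ')
    print()
ana('w1'); ana('w6')
E
```

```text
w1
 14  15  12  59 109 134 174 192 193 194 194 193 197 198 189 180 165 144 126 104
  6   6  15 111 191 196 197 197 196 197 196 197 196 197 196 196 197 198 196 184
 11  13   7  90 192 196 195 196 195 196 196 196 197 196 197 194 196 195 197 195
 13  12  12  88 191 198 194 197 195 197 190 189 191 192 195 199 196 196 195 193
 10  13   4  55 183 196 187 153 117  94  69  68  68  89 122 149 172 190 193 197
 12  13   9  38 132 113  89  37  23  21  24  25  26  28  35  62  81 118 169   .
 15  16  12  14  65  84  68  31  29  29  25  27  30  27  27  24  50  93   .   .
  9  16  14   6  59  83  51  26  27  25  27  30  29  26  27  28  47   .   .   .
 12  13   8  11  55  81  32  27  26  27  30  30  25  28  27   .   .   .   .   .
 12   9   5  14  48  93  65  38  27  28  28  31  30  32   .   .   .   .   .   .
 10  13  14  12  33  80  86  74  49  33  27  27  31   .   .   .   .   .   .   .
  8   7   8  13  25  76  84  86  81  64  53  62   .   .   .   .   .   .   .   .
 11  11  10  10  19  61  77  84  97  98  84   .   .   .   .   .   .   .   .   .
 17  15   8  12  17  63  81  77  74  87   .   .   .   .  
[... 945 characters left out ...]
 55  63  62  64  64  66  63  63  75 103 109  99  61
 99  91  93  85  79  72  62  59  61  63  64  63  64  63  62  84 110 111  96  58
105  90  95  88  78  77  74  69  63  63  62  63  63  74  90 112 119 114  87  84
158 103  90  84  74  72  75  76  73  69  68  69  73  92 111 113 111 101  81 163
220 154 104  89  81  67  68  71  76  80  81  77  73  89  99  84  63  83 161 229
234 219 151 114  94  83  71  65  68  76  79  69  61  57  56  67 113 202 234 235
234 231 178 154 141 121 105  88  76  70  69  63  72 103 151 191 230 236 234 234
92 88 57.9 0.22 | 92 96 57.8 0.23 | 92 104 58.9 0.21 | 100 88 58.1 0.24 | 100 96 57.6 0.22 | 100 104 56.9 0.19 | 108 88 57.6 0.24 | 108 96 57.6 0.2 | 108 104 56.4 0.2 |
```

The initial view (w1) shows flats at about 43° mod 60 and now about 30°, so the bolt has turned. Final values of about 86° or 140° (the stop) both remain possible. I reinsert the key and test for the stop properly.

```bash
python3 -m jog '[[[0,-7,0,10.6],[0,-7,0,10.6],[0,-7,0,10.6],[0,-7,0,10.6],[0,-7,0,10.6],[0,-7,0,10.6],[0.4,-8,0,10.6],[0,0,0,10.6]]]'
```

```text
t: 39.95
tcp_pos: [0.6096, 0.1518, 0.4615]
tool_rot: [0.979, -0.203, -0.001, -0.0]
force: [0.8, -0.4, -2.1]
finger_gap: 0.199
```

```bash
python3 -m jog '[[[0,0,-10,10.6],[0,0,-15,10.6],[0,0,-5,7],[0,0,-2.5,0],[0,0,-1.5,0],[0,0,-1,0],[0,0,-1,0],[0,0,0,0]]]'; python3 -c "
from h import *
s=manip.sense();print(s['tcp_pos'],s['force'],s['ft_torque'],s['tool_rot'])"
```

```text
t: 40.95
tcp_pos: [0.6098, 0.1529, 0.4258]
tool_rot: [0.999, 0.04, 0.0, -0.0]
force: [-0.3, -0.1, -2.0]
finger_gap: 0.203
[0.60980096 0.15294248 0.42578521] [-0.30847263 -0.07195582 -1.95791683] [ 0.02244059 -0.00313869 -0.00609807] [ 9.99188954e-01  4.02669923e-02  5.20641127e-05 -1.31900795e-05]
```

```bash
python3 -m jog '[[[0,0,-2,0],[0,0,-2,0],[0,0,-2,0],[0,0,-2,0],[0,0,-2,0],[0,0,-2,0],[0,0,-1.5,0],[0,0,-0.8,0]]]'; python3 -c "
from h import *
s=manip.sense();print(s['tcp_pos'],s['force'],s['ft_torque'],s['tool_rot'])"
```

```text
t: 41.95
tcp_pos: [0.6098, 0.153, 0.4125]
tool_rot: [0.999, 0.04, 0.0, -0.0]
force: [-1.9, 0.6, 6.4]
finger_gap: 0.202
[0.60982208 0.15295906 0.41248152] [-1.94858422  0.58105942  6.37382717] [-0.08981781  0.58476878 -0.01618525] [ 9.99180878e-01  4.04658135e-02  2.99642368e-04 -3.50835940e-05]
```

```bash
python3 -m jog '[[[0,0,0,-2],[0,0,0,-2],[0,0,0,-2],[0,0,0,-2],[0,0,0,-2],[0,0,0,-2],[0,0,0,-2],[0,0,0,-2]]]'; python3 -c "
from h import *
s=manip.sense();print(s['force'],s['ft_torque'],s['tool_rot'][:2],s['tau'][5])"
```

```text
t: 42.95
tcp_pos: [0.6097, 0.1528, 0.4125]
tool_rot: [0.995, -0.1, 0.0, 0.0]
force: [-2.7, -1.7, 5.9]
finger_gap: 0.204
[-2.73095809 -1.71098422  5.94563549] [-0.13046395  0.6840972   0.15728453] [ 0.99501022 -0.09977246] -0.014049007440917194
```

```bash
python3 -m jog '[[[0,0,0,-2],[0,0,0,-2],[0,0,0,-2],[0,0,0,-2],[0,0,0,0],[0,0,0,0],[0,0,0,0],[0,0,0,0]]]'; python3 -c "
from h import *
s=manip.sense();print(s['force'],s['ft_torque'],s['tool_rot'][:2],s['tau'][5])
manip.snapshot('top');s=manip.sense();print(s['ft_torque'],s['tau'][5])"
```

```text
t: 43.95
tcp_pos: [0.6096, 0.1529, 0.4125]
tool_rot: [0.986, -0.168, 0.0, 0.0]
force: [-2.4, -0.1, 6.0]
finger_gap: 0.2
[-2.44564795 -0.13712538  6.0398013 ] [-0.17677642  0.65638213  0.19672677] [ 0.98574119 -0.16826822] 0.18919813446700573
[-0.13630521  0.68751567  0.130587  ] 0.18923308700323105
```

```bash
python3 -m jog '[[[0,0,0,-3],[0,0,0,-3],[0,0,0,-3],[0,0,0,-3],[0,0,0,0],[0,0,0,0],[0,0,0,0],[0,0,0,0]]]'; python3 -c "
from h import *
s=manip.sense();print(s['force'],s['ft_torque'],s['tool_rot'][:2],s['tau'][5])
manip.snapshot('top');s=manip.sense();print(s['ft_torque'],s['tau'][5])"
```

```text
t: 45.0
tcp_pos: [0.6096, 0.1529, 0.4125]
tool_rot: [0.963, -0.271, 0.0, 0.0]
force: [-3.2, -1.0, 6.2]
finger_gap: 0.2
[-3.1800669  -0.95412381  6.20625531] [-0.13577334  0.70899139 -0.01908622] [ 0.96267535 -0.27065868] 0.04691444453783333
[-0.10302407  0.64213601  0.0787498 ] 0.046929423697292805
```

```bash
python3 -m jog '[[[0,0,0,-3],[0,0,0,-3],[0,0,0,-3],[0,0,0,-3],[0,0,0,0],[0,0,0,0],[0,0,0,0],[0,0,0,0]]]'; python3 -c "
from h import *
s=manip.sense();print(s['force'],s['ft_torque'],s['tool_rot'][:2],s['tau'][5])
manip.snapshot('top');s=manip.sense();print(s['ft_torque'],s['tau'][5])"
```

```text
t: 46.05
tcp_pos: [0.6096, 0.1529, 0.4125]
tool_rot: [0.929, -0.37, 0.0, 0.0]
force: [-0.9, 0.4, 6.2]
finger_gap: 0.203
[-0.8645367   0.35624283  6.21210318] [-0.11482251  0.71511954  0.03712058] [ 0.92905899 -0.36993158] 0.00035745785680774134
[-0.11264241  0.6919018   0.01012686] 0.00040090863876685034
```

Static torque against angle repeats mod 60° across two passes: contact near -10°, about 0.19 N m held (above the bolt's 0.12), then the key cams over. That means a hard stop at a fixed bolt angle. I press once more against the stop without camming over, then back off into the play.

```bash
python3 -m jog '[[[0,0,0,-5],[0,0,0,-5],[0,0,0,-5],[0,0,0,-4],[0,0,0,-4],[0,0,0,-3],[0,0,0,0],[0,0,0,0]]]'; python3 -c "
from h import *
s=manip.sense();print(s['force'],s['ft_torque'],s['tool_rot'][:2],s['tau'][5])"
```

```text
t: 47.1
tcp_pos: [0.6095, 0.153, 0.4125]
tool_rot: [0.822, -0.569, -0.0, 0.0]
force: [-3.1, 0.2, 6.2]
finger_gap: 0.196
[-3.08013306  0.16144921  6.15297389] [-0.06570405  0.78503009  0.04196637] [ 0.82213199 -0.5692969 ] 0.06683909799903631
```

```bash
python3 -m jog '[[[0,0,0,-2],[0,0,0,-2],[0,0,0,-1],[0,0,0,0],[0,0,0,0],[0,0,0,0],[0,0,0,0],[0,0,0,0]]]'; python3 -c "
from h import *
s=manip.sense();print(s['force'],s['ft_torque'],s['tool_rot'][:2],s['tau'][5])"
```

```text
t: 48.1
tcp_pos: [0.6094, 0.153, 0.4125]
tool_rot: [0.797, -0.604, -0.0, 0.0]
force: [-3.3, -0.6, 6.4]
finger_gap: 0.201
[-3.29002874 -0.62640132  6.42581461] [-0.03086995  0.79392008  0.21982685] [ 0.7966661  -0.60441962] 0.19003738649189472
```

```bash
python3 -m jog '[[[0,0,0,-1],[0,0,0,-1],[0,0,0,-1],[0,0,0,0],[0,0,0,0],[0,0,0,0],[0,0,0,0],[0,0,0,0]]]'; python3 -c "
from h import *
s=manip.sense();print(s['force'],s['ft_torque'],s['tool_rot'][:2],s['tau'][5])"
```

```text
t: 49.1
tcp_pos: [0.6094, 0.153, 0.4125]
tool_rot: [0.781, -0.625, -0.0, 0.0]
force: [-3.2, -0.3, 6.2]
finger_gap: 0.2
[-3.20379127 -0.30570712  6.1673424 ] [-0.01012583  0.7368531   0.19098061] [ 0.78061289 -0.62501478] 0.22816776763647795
```

Torque keeps rising and holds at 0.23 N m static, well above the bolt's 0.12, so it is tight at the stop. Next I locate the empty hole (seen in w6 near (183,265)) while backing off and lifting out.

```bash
python3 -m jog '[[[0,0,-0,5],[0,0,0,5],[0,0,0,5],[0,0,10,0],[0,0,15,0],[0,0,25,0],[-3,20,20,10.6],[-5,25,0,10.6]]]'; python3 - <<'E'
from h import *
s=manip.sense();print(s['tcp_pos'],s['tool_rot'],s['force'])
w,e=load('w6'); g=cv2.GaussianBlur(cv2.cvtColor(w,cv2.COLOR_BGR2GRAY),(0,0),1)
R=g[245:290,160:215]; print(R[::4,::4])
for th in(40,50,60,70):
    m=(R<th).astype(np.uint8); n,l,st,ce=cv2.connectedComponentsWithStats(m)
    for i in range(1,n):
        if 40<st[i][4]<700: 
            k=cv2.findContours((l==i).astype(np.uint8),cv2.RETR_EXTERNAL,cv2.CHAIN_APPROX_NONE)[0][0]
            if len(k)>8: el=cv2.fitEllipse(k);q=np.array(el[0])+[160,245];print(th,st[i],q,el[1],ray(e,*q,.07))
E
```

```text
t: 50.1
tcp_pos: [0.6025, 0.198, 0.4866]
tool_rot: [0.937, -0.35, 0.004, -0.002]
force: [0.5, -0.4, -3.1]
finger_gap: 0.201
[0.60254402 0.19801305 0.48657951] [ 0.93677644 -0.34990338  0.00365932 -0.00203326] [ 0.5449627  -0.43848601 -3.10419544]
[[128 136 136 133 136 143 137 131 137 132 131  88  62  63]
 [144 141 138 134 134 139 142 131 134 134 131 117  62  62]
 [142 144 139 135 134 132 142 133 132 136 130 129  70  62]
 [139 144 140 134  93  59  67 112 130 136 132 129 100  60]
 [138 143 143 112  56  46  46  53 120 134 134 129 122  61]
 [138 140 144 113  59  52  50  49 111 131 135 130 129  80]
 [138 138 144 133  86  59  57  76 133 130 134 132 128 110]
 [136 134 138 144 132 112 109 125 141 133 131 135 127 125]
 [121 125 126 138 137 137 135 133 138 138 129 135 129 127]
 [103 124 125 128 128 126 134 134 134 142 135 132 132 126]
 [ 73 123 126 126 130 125 125 135 133 140 141 130 134 127]
 [ 69 121 125 126 129 127 126 135 133 135 143 132 132 128]]
50 [18 13 11  8 62] [182.94212532 261.54075432] (6.1243486404418945, 10.95972728729248) [0.56870086 0.34500999 0.07      ]
60 [ 16  12  14  13 142] [182.36356163 263.26508141] (11.494464874267578, 13.873188018798828) [0.56694925 0.34648141 0.07      ]
70 [ 46   0   9  24 121] [211.03012466 251.40960312] (6.835649013519287, 27.020498275756836) [0.57000347 0.30980615 0.07      ]
70 [ 15  12  16  14 177] [182.13149643 263.55211449] (13.110023498535156, 15.286564826965332) [0.56670654 0.34687481 0.07      ]
```

```bash
python3 -m jog '[[[-9,37,0,8.3],[-9,37,0,8.3],[-9,37,0,8.3],[-9,37,0,8.3],[0,0,0,0],[0,0,-30,0],[0,0,-40,0],[0,0,0,0]]]'
```

```text
t: 51.1
tcp_pos: [0.5653, 0.3447, 0.4093]
tool_rot: [0.998, -0.071, -0.003, 0.002]
force: [-0.4, -0.4, -2.5]
finger_gap: 0.204
```

```bash
python3 -m jog '[[[1,2,-20,0],[0,0,-15,0],[0,0,-10,0],[0,0,-10,0],[0,0,-10,0],[0,0,-12,0],[0,0,-12,0],[0,0,0,0]]]'; python3 -c "
from h import *
s=manip.sense();print(s['tcp_pos'],s['force'],s['ft_torque'])"
```

```text
t: 52.1
tcp_pos: [0.5664, 0.3478, 0.3208]
tool_rot: [0.998, -0.069, -0.001, 0.001]
force: [0.6, -0.5, -1.8]
finger_gap: 0.2
[0.56644996 0.34776538 0.32078693] [ 0.62736641 -0.51091607 -1.83261683] [-0.02252804 -0.00029716  0.03430797]
```

Inside the hole (tip about 37 mm above the counter) with no side force. I lower it the rest of the way, then release.

```bash
python3 -m jog '[[[0,-0.8,-7,0],[0,0,-7,0],[0,0,-4,0],[0,0,-2,0],[0,0,-1,0],[0,0,0,0],[0,0,0,0],[0,0,0,0]]]'
```

```text
t: 53.1
tcp_pos: [0.5669, 0.3472, 0.3016]
tool_rot: [0.998, -0.069, 0.0, -0.0]
force: [-0.1, 0.6, -2.4]
finger_gap: 0.199
```

```bash
python3 -m jog '[[[0,0,0,0],[0,0,0,0],[0,0,0,0],[0,0,0,0],[0,0,20,0],[0,0,40,0],[0,0,50,0],[0,0,40,0]]]' 55
```

```text
t: 54.1
tcp_pos: [0.5668, 0.3471, 0.4536]
tool_rot: [0.998, -0.069, 0.001, -0.0]
force: [0.1, -1.2, 0.3]
finger_gap: 0.545
```

```bash
python3 - <<'E'
from h import *
w,e=snap('wrist','w8')
m=(w.max(2)<65).astype(np.uint8); m[300:]=0
n,l,st,ce=cv2.connectedComponentsWithStats(m)
for i in range(1,n):
    if st[i][4]>150 and 60<ce[i][0]<320: r=cv2.minAreaRect(np.argwhere(l==i)[:,::-1].astype(np.float32)); print(np.round(r[0],1),np.round(r[1],1),r[2],ray(e,*r[0],.158).round(4))
E
python3 -m jog '[[[8,-38,0,0],[9,-39,0,0],[9,-39,0,0],[8,-39,-10,0],[8,-38,-20,0],[0,0,0,0],[0,0,0,0],[0,0,0,0]]]'
python3 - <<'E'
from h import *
w,e=snap('wrist','w9'); g=cv2.cvtColor(w,cv2.COLOR_BGR2GRAY).astype(np.float32); N=200
print(proj(e,(.609,.154,.144)))
src=np.float32([proj(e,(.609+dx,.154+dy,.144)) for dx,dy in((-.015,-.015),(.015,-.015),(.015,.015),(-.015,.015))])
R=cv2.warpPerspective(g,cv2.getPerspectiveTransform(src,np.float32([(0,0),(N,0),(N,N),(0,N)])),(N,N),flags=cv2.INTER_CUBIC)
print(R[::14,::10].astype(int))
S=cv2.GaussianBlur(R,(0,0),3); gx=cv2.Sobel(S,cv2.CV_32F,1,0);gy=cv2.Sobel(S,cv2.CV_32F,0,1); yy,xx=np.mgrid[:N,:N]
for cx in(92,100,108):
  for cy in(92,100,108):
    dx,dy=xx-cx,yy-cy; r=np.hypot(dx,dy)*.15; m=(r>5.5)&(r<9.8)&((gx*dx+gy*dy)>0)
    z=(np.hypot(gx,gy)[m]*np.exp(6j*np.arctan2(gy,gx)[m])).sum()/np.hypot(gx,gy)[m].sum(); print(cx,cy,round((np.degrees(np.angle(z))/6)%60,1),abs(z).round(2),end=' | ')
# rail direction: low-saturation bright line, points at -y from post
h=cv2.cvtColor(w,cv2.COLOR_BGR2HSV); print()
for y in(.06,.04,.02,0,-.02):
    c0=[]
    for k in np.arange(-.04,.04,.0005):
        u,v=proj(e,(.609+k,y,.138)); u,v=int(round(u)),int(round(v))
        if 0<=u<560 and 0<=v<420 and h[v,u,1]<70 and h[v,u,2]>70: c0.append(k)
    if c0: print(y,round(.609+np.median(c0),4),len(c0), np.degrees(np.arctan2(np.median(c0),.154-y)))
E
```

```text
[287. 208.] [118.  22.] 90.0 [0.568 0.352 0.158]
[218.7 213.6] [92.2 33.6] 78.31063079833984 [0.5125 0.3552 0.158 ]
[163. 221.] [20. 68.] 0.0 [0.4663 0.3554 0.158 ]
[225. 281.] [36. 20.] 90.0 [0.5064 0.2959 0.158 ]
[199.7 286.6] [11.6 33.5] 26.56505012512207 [0.4838 0.2938 0.158 ]
t: 55.15
tcp_pos: [0.6087, 0.1553, 0.4221]
tool_rot: [0.998, -0.069, 0.001, -0.0]
force: [-1.0, 0.3, 0.0]
finger_gap: 0.554
[287.19577978 221.04097029]
[[205 203 182 131 112 116 114 116 114 110 101  96  90  94 101 112 110 105
  132 183]
 [204 165 114 109 103  93  88  86  84  81  77  80  80  88  86  83  99 106
  101 113]
 [180 116 102 105  99  95  90  86  88  92  90  88  92  99  91  85  77  90
  100  96]
 [127  99  99  93  82  96 101 100  89  89  85  82  79  90  91  91  88  76
   78  94]
 [ 99  94  90  82  85  89  92  70  63  60  60  62  62  58  76  88  91  88
   74  72]
 [ 92  90  79  76  86  92  78  56  60  62  62  62  68  63  56  73  87  92
   91  88]
 [ 80  79  81  85  92  90  64  63  79  81  80  83  82  81  68  53  72 106
  107  96]
 [ 77  68  78 108 114  80  52  66  83  83  84  81  84  82  79  57  80  
[... 185 characters left out ...]
[186 105  52  56  79  96  94  91  72  55  59  61  66  70  85 100 105  93
   62  51]
 [206 183  99  53  53  76  91  97  95  90  92  95  94  96 106 113 105  76
   59 119]
 [206 205 193 136  71  50  70  91 104 109  96  91  86  88  85  78  59  70
  159 203]
 [205 205 205 204 189 136  86  57  63  69  63  53  46  48  59  99 147 189
  205 205]
 [205 205 204 204 203 205 205 193 168 141 142 150 162 172 191 205 206 205
  204 206]]
92 92 17.4 0.37 | 92 100 17.6 0.34 | 92 108 17.3 0.29 | 100 92 17.2 0.35 | 100 100 17.4 0.33 | 100 108 17.6 0.35 | 108 92 17.2 0.33 | 108 100 17.3 0.32 | 108 108 17.3 0.35 | 
0.06 0.6065 31 -1.523464791651805
0.04 0.6385 7 14.508288643245391
0.02 0.6038 36 -2.243649798728443
```

The w9 hex estimate (flats at 47° mod 60) disagrees with w6 (30°), and the stop predicts about 37°. I take a closer picture and extract the corners from contours.

```bash
python3 -m jog '[[[0,0,-15,0],[0,0,-20,0],[0,0,-15,0],[0,0,0,0],[0,0,0,0],[0,0,0,0],[0,0,0,0],[0,0,0,0]]]'
cat > hexa.py <<'E'
from h import *
def hexa(nm,z=.144,C=(.609,.154)):
    w,e=load(nm); g=cv2.cvtColor(w,cv2.COLOR_BGR2GRAY).astype(np.float32); N=300
    src=np.float32([proj(e,(C[0]+dx,C[1]+dy,z)) for dx,dy in((-.015,-.015),(.015,-.015),(.015,.015),(-.015,.015))])
    R=cv2.warpPerspective(g,cv2.getPerspectiveTransform(src,np.float32([(0,0),(N,0),(N,N),(0,N)])),(N,N),flags=cv2.INTER_CUBIC)
    R=cv2.GaussianBlur(R,(0,0),3)
    for th in(66,70,74,78,82,86):
        m=(R<th).astype(np.uint8); m=cv2.morphologyEx(m,cv2.MORPH_OPEN,np.ones((15,15)))
        n,l,st,ce=cv2.connectedComponentsWithStats(m)
        i=l[150,150] or (min(range(1,n),key=lambda i:np.hypot(*(ce[i]-150))) if n>1 else 0)
        if not i: continue
        k=cv2.convexHull(cv2.findContours((l==i).astype(np.uint8),cv2.RETR_EXTERNAL,cv2.CHAIN_APPROX_NONE)[0][0])
        a=cv2.contourArea(k)*.01; p=cv2.approxPolyDP(k,9,True)[:,0]
        c=k[:,0].mean(0); 
        ed=[(round(np.degrees(np.arctan2(*(q-o)[::-1]))%60),round(np.hypot(*(q-o))*.1,1)) for o,q in zip(p,np.roll(p,-1,0))]
        w6=np.array([s for _,s in ed]);zz=(w6*np.exp(6j*np.radians([a for a,_ in ed]))).sum()/w6.sum()
        print(nm,th,'area mm2',round(a),len(p),ed,'flat',round((np.degrees(np.angle(zz))/6)%60,1),abs(zz).round(2))
E
python3 - <<'E'
from hexa import *
snap('wrist','w10'); print(manip.sense()['tcp_pos'])
for n in('w10','w9','w6'): hexa(n)
w,e=load('w10'); g=cv2.cvtColor(w,cv2.COLOR_BGR2GRAY).astype(np.float32)
src=np.float32([proj(e,(.609+dx,.154+dy,.144)) for dx,dy in((-.012,-.012),(.012,-.012),(.012,.012),(-.012,.012))])
R=cv2.GaussianBlur(cv2.warpPerspective(g,cv2.getPerspectiveTransform(src,np.float32([(0,0),(240,0),(240,240),(0,240)])),(240,240),flags=cv2.INTER_CUBIC),(0,0),3)
print('\n'.join(' '.join(f'{int(x):3d}' for x in r) for r in R[::10,::8]))
E
```

```text
t: 56.2
tcp_pos: [0.6089, 0.1541, 0.3718]
tool_rot: [0.998, -0.069, 0.0, -0.0]
force: [-0.1, 0.4, 0.0]
finger_gap: 0.549
[0.60883677 0.15409033 0.3717139 ]
w10 66 area mm2 126 7 [(39, np.float64(2.6)), (48, np.float64(13.1)), (33, np.float64(3.1)), (45, np.float64(7.2)), (24, np.float64(2.6)), (53, np.float64(7.0)), (49, np.float64(7.4))] flat 46.6 0.77
w10 70 area mm2 189 8 [(48, np.float64(7.4)), (30, np.float64(2.1)), (55, np.float64(7.1)), (51, np.float64(7.9)), (48, np.float64(7.7)), (44, np.float64(6.9)), (19, np.float64(3.0)), (53, np.float64(7.1))] flat 49.5 0.75
w10 74 area mm2 198 8 [(47, np.float64(7.6)), (30, np.float64(2.5)), (56, np.float64(7.1)), (51, np.float64(8.0)), (49, np.float64(8.1)), (45, np.float64(7.2)), (22, np.float64(2.8)), (52, np.float64(7.1))] flat 49.2 0.76
w10 78 area mm2 207 8 [(49, np.float64(8.1)), (47, np.float64(7.0)), (11, np.float64(2.9)), (53, np.float64(7.7)), (49, np.float64(8.1)), (45, np.float64(7.1)), (20, np.float64(3.1)), (53, np.float64(7.4))] flat 49.9 0.75
w10 82 area mm2 217 8 [(47, np.float64(7.4)), (30, np.float64(3.5)), (58, np.f
[... 5217 characters left out ...]
  90  93  91  92  91  86  73  61  55  54  56  58  59  60  65  68  70  74  86 102 110 109 100  87  74
 54  51  50  55  68  83  90  92  92  93  93  88  78  69  68  72  76  78  80  84  86  88  90  95 104 109 108 101  84  64
 78  60  51  49  52  64  82  91  92  96 101 106 103  94  89  90  91  93  93  92  93  93  94  96 104 108 105  93  73  53
140 107  70  52  49  51  64  80  89  99 110 112 107  99  95  92  93  94  93  94  94  92  93  94  98 100  94  76  58  62
190 173 135  94  64  51  50  62  76  91 103 103  98  95  93  91  89  89  92  92  89  87  86  85  83  78  68  58  71 116
202 201 190 165 125  84  55  49  56  64  75  88  94  95  92  88  80  74  72  70  66  62  61  60  58  61  73  97 136 177
```

Closer view: flats at about 49° mod 60 with area 198 mm² (true hex 200). The bolt is therefore about 10–13° short of the stop; the withdrawal seems to have dragged it back. There is time (56.2 of 72 s) to fetch the key again, tighten, and lift out straight without turning.

```bash
python3 -m jog '[[[-10.6,48.2,0,0],[-10.6,48.2,0,0],[-10.6,48.2,0,0],[-10.6,48.4,0,0],[0,0,-12,0],[0,0,-20,0],[0,0,-20,0],[0,0,-20,0]]]' 55 100
```

```text
t: 57.25
tcp_pos: [0.5666, 0.346, 0.2984]
tool_rot: [0.998, -0.07, -0.0, 0.0]
force: [0.1, 0.3, 0.2]
finger_gap: 0.55
```

```bash
python3 -m jog '[[[0,0,0,0],[0,0,0,0],[0,0,0,0],[0,0,0,0],[0,0,0,0],[0,0,50,0],[0,0,60,0],[0,0,60,0]]]' 0 100
```

```text
t: 58.25
tcp_pos: [0.5663, 0.3471, 0.471]
tool_rot: [0.998, -0.069, -0.0, -0.0]
force: [1.6, 1.1, -2.1]
finger_gap: 0.193
```

```bash
python3 -m jog '[[[10.8,-48.5,0,6.75],[10.8,-48.5,0,6.75],[10.8,-48.5,0,6.75],[10.9,-48.5,0,6.75],[0,0,-10,0],[0,0,-18,0],[0,0,-12,0],[0,0,-3,0]]]'
```

```text
t: 59.25
tcp_pos: [0.6096, 0.1536, 0.4256]
tool_rot: [0.986, 0.166, -0.0, 0.0]
force: [0.0, 0.0, -1.3]
finger_gap: 0.194
```

```bash
python3 -m jog '[[[0,0,-1.5,0],[0,0,-2,0],[0,0,-2,0],[0,0,-2,0],[0,0,-2,0],[0,0,-2,0],[0,0,-2,0],[0,0,-1.5,0]]]'; python3 -c "
from h import *
s=manip.sense();print(s['tau'][5],s['ft_torque'])"
```

```text
t: 60.25
tcp_pos: [0.6099, 0.1529, 0.4123]
tool_rot: [0.986, 0.165, 0.0, 0.0]
force: [-2.9, -2.9, 9.6]
finger_gap: 0.194
0.015799662214703858 [-0.7028479   0.7348119   0.00382202]
```

```bash
python3 -m jog '[[[0,0,0,-4],[0,0,0,-4],[0,0,0,-4],[0,0,0,-3],[0,0,0,-3],[0,0,0,-3],[0,0,0,-3],[0,0,0,0]]]'; python3 -c "
from h import *
s=manip.sense();print(s['tau'][5],s['ft_torque'][2])"
```

```text
t: 61.25
tcp_pos: [0.6096, 0.1527, 0.4123]
tool_rot: [0.999, -0.043, -0.0, 0.001]
force: [-2.8, -3.1, 6.2]
finger_gap: 0.197
0.13868340756744146 0.06478146586217158
```

```bash
python3 -m jog '[[[0,0,0,-2],[0,0,0,-2],[0,0,0,-2],[0,0,0,-2],[0,0,0,-2],[0,0,0,0],[0,0,0,0],[0,0,0,0]]]'; python3 -c "
from h import *
s=manip.sense();print(s['tau'][5],s['ft_torque'][2],s['tool_rot'][:2])"
```

```text
t: 62.25
tcp_pos: [0.6095, 0.1528, 0.4123]
tool_rot: [0.992, -0.129, -0.0, 0.001]
force: [-2.8, -3.0, 5.5]
finger_gap: 0.194
0.16301305498927832 0.19030941403720994 [ 0.99158142 -0.12948227]
```

```bash
python3 -m jog '[[[0,0,0,-2],[0,0,0,-2],[0,0,0,-1],[0,0,0,0],[0,0,0,0],[0,0,8,0],[0,0,22,0],[0,0,30,0]]]'; python3 -c "
from h import *
s=manip.sense();print(s['tau'][5],s['tcp_pos'],s['tool_rot'][:2])"
```

```text
t: 63.25
tcp_pos: [0.6099, 0.1537, 0.4698]
tool_rot: [0.985, -0.173, -0.002, -0.001]
force: [0.9, -0.6, -2.1]
finger_gap: 0.196
-9.519515288047842e-05 [0.60992019 0.15367324 0.46978364] [ 0.98484251 -0.17343596]
```

```bash
python3 -m jog '[[[-10.8,48.3,3,3],[-10.8,48.3,0,3],[-10.8,48.3,0,3],[-10.8,48.3,0,3],[0,0,0,0],[0,0,-40,0],[0,0,-40,0],[0,0,-15,0]]]'
```

```text
t: 64.25
tcp_pos: [0.5659, 0.3457, 0.3762]
tool_rot: [0.998, -0.07, -0.003, 0.001]
force: [-0.6, -0.8, -2.4]
finger_gap: 0.193
```

```bash
python3 -m jog '[[[0.6,1,-12,0],[0,0,-14,0],[0,0,-14,0],[0,0,-12,0],[0,0,-12,0],[0,0,-7,0],[0,0,-4,0],[0,0,0,0]]]'
```

```text
t: 65.25
tcp_pos: [0.5672, 0.3473, 0.3035]
tool_rot: [0.998, -0.07, -0.0, 0.0]
force: [0.7, -0.2, -2.5]
finger_gap: 0.193
```

```bash
python3 -m jog '[[[0,0,0,0],[0,0,0,0],[0,0,0,0],[0,0,20,0],[0,0,50,0],[0,0,50,0],[8,-30,30,0],[8,-40,0,0]]]' 55; python3 - <<'E'
from h import *
w,e=snap('wrist','w11');m=(w.max(2)<65).astype(np.uint8); m[300:]=0
n,l,st,ce=cv2.connectedComponentsWithStats(m)
for i in range(1,n):
    if st[i][4]>150 and 40<ce[i][0]<320: r=cv2.minAreaRect(np.argwhere(l==i)[:,::-1].astype(np.float32)); print(np.round(r[0],1),np.round(r[1],1),round(r[2]),ray(e,*r[0],.158).round(4))
E
```

```text
t: 66.25
tcp_pos: [0.5836, 0.2776, 0.4588]
tool_rot: [0.998, -0.068, 0.004, -0.002]
force: [-0.1, -0.9, -1.2]
finger_gap: 0.55
[252.3 126. ] [130.5  25.2] 88 [0.569 0.35  0.158]
[183.4 134.1] [101.   39.8] 77 [0.5151 0.3513 0.158 ]
[128.5 145.5] [74.8 29.3] 86 [0.4709 0.3488 0.158 ]
[225. 281.] [36. 20.] 90 [0.5241 0.2248 0.158 ]
[199.4 287. ] [ 9.9 33.3] 31 [0.5009 0.2223 0.158 ]
```

```bash
python3 -m jog '[[[9,-40,-20,0],[9,-40,-25,0],[9,-42,-25,0],[0,0,0,0],[0,0,0,0],[0,0,0,0],[0,0,0,0],[0,0,0,0]]]'; python3 - <<'E'
from hexa import *
snap('wrist','w12'); print(manip.sense()['tcp_pos'])
hexa('w12')
E
```

```text
t: 67.3
tcp_pos: [0.6099, 0.1561, 0.3849]
tool_rot: [0.998, -0.069, 0.0, -0.0]
force: [-0.1, 0.2, -0.3]
finger_gap: 0.554
[0.60997913 0.15592608 0.38479763]
w12 66 area mm2 176 7 [(39, np.float64(7.6)), (38, np.float64(7.8)), (39, np.float64(8.5)), (38, np.float64(7.4)), (32, np.float64(5.9)), (57, np.float64(2.5)), (40, np.float64(8.1))] flat 38.5 0.9
w12 70 area mm2 186 7 [(39, np.float64(8.0)), (37, np.float64(7.5)), (37, np.float64(9.0)), (38, np.float64(7.2)), (29, np.float64(6.1)), (51, np.float64(2.6)), (39, np.float64(8.5))] flat 37.5 0.9
w12 74 area mm2 196 8 [(40, np.float64(8.2)), (36, np.float64(6.8)), (5, np.float64(2.1)), (41, np.float64(7.8)), (39, np.float64(7.8)), (31, np.float64(6.0)), (53, np.float64(2.6)), (39, np.float64(8.6))] flat 38.9 0.82
w12 78 area mm2 205 8 [(40, np.float64(8.3)), (35, np.float64(7.0)), (10, np.float64(2.6)), (42, np.float64(7.7)), (39, np.float64(7.6)), (29, np.float64(6.0)), (50, np.float64(2.9)), (39, np.float64(8.8))] flat 38.4 0.79
w12 82 area mm2 215 8 [(40, np.float64(8.3)), (34, np.float64(7.2)), (7, np.float64(2.5)), (41, np.float64(8.0)), (39, np.float64(7.7)), (27, np.float64(6.1)), (53, np.float64(3.4)), (39, np.float64(8.8))] flat 38.3 0.74
w12 86 area mm2 227 8 [(41, np.float64(8.7)), (34, np.float64(6.7)), (6, np.float64(3.1)), (42, np.float64(8.3)), (42, np.float64(8.1)), (29, np.float64(5.7)), (54, np.float64(3.5)), (40, np.float64(9.0))] flat 40.0 0.73
```

The hex flats now sit at 38.3° mod 60, against 36–37.5° predicted for the stop. The key is back in its hole and the gripper is clear, so I hand in.

```bash
python3 -c "
from h import *
print(manip.sign_off())"
```

```text
the job is handed in; nothing more can be done
None
```

I handed the job in at t ≈ 67 s of the 72 s allowed. My last checks agree with the job being done, but I could only infer the bolt's angle.

**Rails:** I folded the outer rail, then swung the pair home. The swing did not go cleanly. The outer rail opened a little near home and the inner rail backed out, so I refolded and pushed at the elbow until the force jumped to about 15 N at the stop. The top view after that showed both rails overlapping and home; I did not look at them again from the top after the key work.

**Bolt:** The biggest key went into the socket and I turned the bolt clockwise. The wrist let the whole turn be done without regrasping. At the stop the key slipped round inside the socket. After the second withdrawal the camera showed the bolt about 10° short, so I fetched the key again, retightened and lifted it straight out.

**Last checks:**
- **Bolt angle:** the socket flats measured 38.3° against about 36–37.5° predicted for the stop, roughly 2.4 rad. The camera only gives this angle to within multiples of 60°. That it is the stop rests on the torque felt there: 0.19–0.23 N m held still, against about 0.12 to turn the bolt. The last retightening held only 0.16 N m.
- **Key:** it is back in its own hole and released, with its handle where it was at the start to within a few millimetres.
- **Other keys:** the other two are still in their holes, within about 7 mm of their first position in the views.
- **Disagreements:** an earlier, lower-contrast picture gave about 30–33° for the flats. The wrist torque readings were too noisy to use, so I judged by the last joint's motor torque instead. I did not measure the other items on the counter again at the end.

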